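# Load the sample cases and set the sine plate on its gauge stack

### The job

Make the tilted viewing plate ready: with the sine plate still flat, lay every sample case flat in a compartment of its own on the plate, white cap at the hinge end. Then raise the plate by its black bar, stack the two steel setting blocks flat inside the yellow outline, one on the other and lengthwise with it, and lower the plate gently until its roller rests on the stack. All cases must end lying in their compartments; leave the wipes, jar and mug where they are.

Things in the scene. Friction and masses are not known exactly. Their poses are not given: they have to be found in the camera images.
- case1: Sample case (may be absent): a clear plastic bar 96 x 34 x 16 mm holding a copper-coloured sample, about 60 g, lying flat; one end (17 mm) is a white cap. Origin: centre of the underside; x runs lengthwise towards the white cap, z up.
- case1_cap (a point): Point under the white-cap end of case1, 40 mm from its origin along its x axis, at underside height.
- case2: Sample case (may be absent): a clear plastic bar 96 x 34 x 16 mm holding a brass-coloured sample, about 60 g, lying flat; one end (17 mm) is a white cap. Origin: centre of the underside; x runs lengthwise towards the white cap, z up.
- case2_cap (a point): Point under the white-cap end of case2, 40 mm from its origin along its x axis, at underside height.
- case3: Sample case (may be absent): a clear plastic bar 96 x 34 x 16 mm holding a steel-coloured sample, about 60 g, lying flat; one end (17 mm) is a white cap. Origin: centre of the underside; x runs lengthwise towards the white cap, z up.
- case3_cap (a point): Point under the white-cap end of case3, 40 mm from its origin along its x axis, at underside height.
- case4: Sample case (may be absent): a clear plastic bar 96 x 34 x 16 mm holding a green sample, about 60 g, lying flat; one end (17 mm) is a white cap. Origin: centre of the underside; x runs lengthwise towards the white cap, z up.
- case4_cap (a point): Point under the white-cap end of case4, 40 mm from its origin along its x axis, at underside height.
- block30: Steel setting (gauge) block with red bands near its ends, 80 x 35 x 30 mm (30 mm is its height as it lies), about 0.45 kg. Origin: centre of the underside; x lengthwise, z up.
- block25: Steel setting (gauge) block with yellow bands near its ends, 80 x 35 x 25 mm (25 mm is its height as it lies), about 0.45 kg. Origin: centre of the underside; x lengthwise, z up.
- pocket1 (a point): Centre of the floor of one of four like compartments side by side on top of the sine plate (64 mm apart), moves with the plate. Inside 104 mm (along x) by 40 mm (along y), walls 4 mm thick and 6 mm high; a white mark on the floor at the hinge end. x points along the compartment towards the hinge, z is square to the plate; with the plate flat the floor is 40 mm above the table. The plate is aluminium, 270 mm wide, 210 mm long, with a 26 mm high fence along the hinge edge.
- pocket2 (a point): Centre of the floor of one of four like compartments side by side on top of the sine plate (64 mm apart), moves with the plate. Inside 104 mm (along x) by 40 mm (along y), walls 4 mm thick and 6 mm high; a white mark on the floor at the hinge end. x points along the compartment towards the hinge, z is square to the plate; with the plate flat the floor is 40 mm above the table. The plate is aluminium, 270 mm wide, 210 mm long, with a 26 mm high fence along the hinge edge.
- pocket3 (a point): Centre of the floor of one of four like compartments side by side on top of the sine plate (64 mm apart), moves with the plate. Inside 104 mm (along x) by 40 mm (along y), walls 4 mm thick and 6 mm high; a white mark on the floor at the hinge end. x points along the compartment towards the hinge, z is square to the plate; with the plate flat the floor is 40 mm above the table. The plate is aluminium, 270 mm wide, 210 mm long, with a 26 mm high fence along the hinge edge.
- pocket4 (a point): Centre of the floor of one of four like compartments side by side on top of the sine plate (64 mm apart), moves with the plate. Inside 104 mm (along x) by 40 mm (along y), walls 4 mm thick and 6 mm high; a white mark on the floor at the hinge end. x points along the compartment towards the hinge, z is square to the plate; with the plate flat the floor is 40 mm above the table. The plate is aluminium, 270 mm wide, 210 mm long, with a 26 mm high fence along the hinge edge.
- plate (a joint): Tilt of the sine plate about its hinge: 0 lies flat, grows as the free edge (towards the robot) is lifted, at most 1.0 rad. The friction hinge stays wherever it is left; lifting at the bar takes up to about 12 N, pushing down about 3 to 6 N. The plate resting on both stacked blocks reads 0.279; on the 30 mm block alone 0.15.
- bar (a point): Middle of the black lifting bar of the sine plate: a round bar 14 mm thick, parallel to the hinge axis, 94 mm of it free between its two posts, 50 mm above the plate top near the free edge, 185 mm from the hinge towards the robot and 65 mm above the hinge axis with the plate flat; moves with the plate. Axes as the plate: x towards the hinge, y along the bar.
- hinge (a point): Middle of the hinge axis of the sine plate (fixed), 25 mm above the table. The hinge axis is its y; x points away from the free edge and the robot, z up.
- seat (a point): Centre of the yellow outline (92 x 46 mm) on the fixed steel base, 15 mm above the table, 210 mm from the hinge axis towards the robot. x is lengthwise of the outline, towards the hinge. The blocks are stacked here, length along x. The plate carries a roller (20 mm thick, 80 mm wide along y) under its free edge, 200 mm from the hinge axis, which comes down on the hinge-side end of the stack. With the plate raised to about 0.8 rad the outline is free from above.
- wipes: Pack of wipes, green and white, 70 x 120 x 40 mm; a bystander. Origin: centre of the underside.
- jar: Glass jar with white lid, 60 mm across, 90 mm high; a bystander. Origin: centre of the underside.
- mug: Blue mug, 76 mm across, 90 mm high; a bystander. Origin: centre of the underside.
Mind the look-alikes: they are no part of the job. Leave any turquoise look-alike of the case3 alone.

How it is judged:
On the way, in this order (a step that is already met when the one before it is completed fails the run):
1. every sample case lies in a compartment, white cap at the hinge end, with the plate flat (((distance between case1 and pocket1 below 0.01 m and x of case1_cap in the frame of pocket1 above 0.03 m) or (distance between case1 and pocket2 below 0.01 m and x of case1_cap in the frame of pocket2 above 0.03 m) or (distance between case1 and pocket3 below 0.01 m and x of case1_cap in the frame of pocket3 above 0.03 m) or (distance between case1 and pocket4 below 0.01 m and x of case1_cap in the frame of pocket4 above 0.03 m)) and angle between the z axis of each of case1, case2, case3, case4 and the z axis of pocket1, either way round below 0.08 rad and ((distance between case2 and pocket1 below 0.01 m and x of case2_cap in the frame of pocket1 above 0.03 m) or (distance between case2 and pocket2 below 0.01 m and x of case2_cap in the frame of pocket2 above 0.03 m) or (distance between case2 and pocket3 below 0.01 m and x of case2_cap in the frame of pocket3 above 0.03 m) or (distance between case2 and pocket4 below 0.01 m and x of case2_cap in the frame of pocket4 above 0.03 m)) and ((distance between case3 and pocket1 below 0.01 m and x of case3_cap in the frame of pocket1 above 0.03 m) or (distance between case3 and pocket2 below 0.01 m and x of case3_cap in the frame of pocket2 above 0.03 m) or (distance between case3 and pocket3 below 0.01 m and x of case3_cap in the frame of pocket3 above 0.03 m) or (distance between case3 and pocket4 below 0.01 m and x of case3_cap in the frame of pocket4 above 0.03 m)) and ((distance between case4 and pocket1 below 0.01 m and x of case4_cap in the frame of pocket1 above 0.03 m) or (distance between case4 and pocket2 below 0.01 m and x of case4_cap in the frame of pocket2 above 0.03 m) or (distance between case4 and pocket3 below 0.01 m and x of case4_cap in the frame of pocket3 above 0.03 m) or (distance between case4 and pocket4 below 0.01 m and x of case4_cap in the frame of pocket4 above 0.03 m)) and value of joint plate below 0.04 rad), for 0.2 s.
2. both blocks are stacked flat in the yellow outline under the raised plate (x of block30 in the frame of seat between -0.015 and 0.015 m and y of block30 in the frame of seat between -0.015 and 0.015 m and angle between the z axis of each of block30, block25 and the z axis of seat, either way round below 0.05 rad and angle between the x axis of each of block30, block25 and the x axis of seat, either way round below 0.25 rad and x of block25 in the frame of seat between -0.015 and 0.015 m and y of block25 in the frame of seat between -0.015 and 0.015 m and linear speed of each of case1, case2, case3, case4, block30, block25 below 0.02 m/s and value of joint plate above 0.3 rad), for 0.2 s.
At the end, for the whole second after the job is handed in: Each case within 10 mm of a compartment centre, flat on the plate (0.08 rad), cap to the hinge; both blocks flat, one on the other, within 15 mm of the seat centre along each axis and 0.25 rad of its direction; plate at 0.2585 to 0.2935 rad; all at rest (((distance between case1 and pocket1 below 0.01 m and x of case1_cap in the frame of pocket1 above 0.03 m) or (distance between case1 and pocket2 below 0.01 m and x of case1_cap in the frame of pocket2 above 0.03 m) or (distance between case1 and pocket3 below 0.01 m and x of case1_cap in the frame of pocket3 above 0.03 m) or (distance between case1 and pocket4 below 0.01 m and x of case1_cap in the frame of pocket4 above 0.03 m)) and angle between the z axis of each of case1, case2, case3, case4 and the z axis of pocket1, either way round below 0.08 rad and ((distance between case2 and pocket1 below 0.01 m and x of case2_cap in the frame of pocket1 above 0.03 m) or (distance between case2 and pocket2 below 0.01 m and x of case2_cap in the frame of pocket2 above 0.03 m) or (distance between case2 and pocket3 below 0.01 m and x of case2_cap in the frame of pocket3 above 0.03 m) or (distance between case2 and pocket4 below 0.01 m and x of case2_cap in the frame of pocket4 above 0.03 m)) and ((distance between case3 and pocket1 below 0.01 m and x of case3_cap in the frame of pocket1 above 0.03 m) or (distance between case3 and pocket2 below 0.01 m and x of case3_cap in the frame of pocket2 above 0.03 m) or (distance between case3 and pocket3 below 0.01 m and x of case3_cap in the frame of pocket3 above 0.03 m) or (distance between case3 and pocket4 below 0.01 m and x of case3_cap in the frame of pocket4 above 0.03 m)) and ((distance between case4 and pocket1 below 0.01 m and x of case4_cap in the frame of pocket1 above 0.03 m) or (distance between case4 and pocket2 below 0.01 m and x of case4_cap in the frame of pocket2 above 0.03 m) or (distance between case4 and pocket3 below 0.01 m and x of case4_cap in the frame of pocket3 above 0.03 m) or (distance between case4 and pocket4 below 0.01 m and x of case4_cap in the frame of pocket4 above 0.03 m)) and x of block30 in the frame of seat between -0.015 and 0.015 m and y of block30 in the frame of seat between -0.015 and 0.015 m and angle between the z axis of each of block30, block25 and the z axis of seat, either way round below 0.05 rad and angle between the x axis of each of block30, block25 and the x axis of seat, either way round below 0.25 rad and x of block25 in the frame of seat between -0.015 and 0.015 m and y of block25 in the frame of seat between -0.015 and 0.015 m and linear speed of each of case1, case2, case3, case4, block30, block25 below 0.02 m/s and value of joint plate between 0.2585 and 0.2935 rad and velocity of joint plate between -0.02 and 0.02 rad/s); the robot touches nothing.
It fails at once if the wipes was moved more than 30 mm (distance of wipes from where it was at the start of the episode above 0.03 m).
It fails at once if the jar was moved more than 30 mm (distance of jar from where it was at the start of the episode above 0.03 m).
It fails at once if the mug was moved more than 30 mm (distance of mug from where it was at the start of the episode above 0.03 m).
It fails at once if the plate was dropped or slammed (falling faster than 1.5 rad/s) (velocity of joint plate below -1.5 rad/s).
Of case1, case2, case3, case4 only 2 to 4 are there at a start; the rules pass over those that are not, and their reading is None.
At some moment in a run one of case1, case2, case3, case4 may be knocked a few centimetres aside while the robot is not near it.
Once in a run the grip may slacken for a moment while it holds something.
It also fails if it takes over 210 s, if anything falls off the work surface, if the arm or the gripper's body presses on something with over 40 N, if the wrist force passes 120 N, or if a joint passes its speed limit or range.

### The arm

A 7-joint arm with a two-finger parallel gripper is mounted at the origin on the work surface. World frame = base frame: x ahead of the robot, y to its left, z up, the work surface at z = 0. Lengths are in m, angles in rad, forces in N, time in s.
With the tool pointing down it reaches from about 0.4 to 0.875 m from the base axis. Payload 4.4 kg.
Tool frame: the origin (TCP) lies at the very end of the fingers, on their centre line; the grasp point (between the pads) lies manip.grip_depth behind it (manip.grip_depth is the distance from the TCP to the grasp point, in m); z points along the fingers, y is the line along which they close (so a half turn about z gives the same grasp; the last joint's range is limited). The gripper opens to 85 mm and grips with 20 to 120 N. Pads are 22 mm wide; open, the fingers measure 114 mm over their backs; the gripper's body (76 mm by 85 mm) begins 54 mm behind the grasp point. The pads swing forward as they close: fully open they stand 13 mm farther back than shut.
Start: joints at [-1.298, 0.628, 0.038, 1.517, -0.027, 0.996, -0.02], TCP at [0.216, 0.613, 0.203] pointing down, gripper open.
Joint ranges: [-3.06, 3.06], [-0.37, 2.12], [-1.25, 1.32], [0.18, 2.47], [-1.1, 4.24], [0.23, 1.98], [-2.94, 2.94]. Speed limits (rad/s): [2.57, 2.57, 3.14, 3.14, 3.14, 3.14, 3.14].

### API

Orientations are given as a rotation vector (axis times angle).
In Python, from station import manip gives the robot as it stands. The module is installed in compiled form; this text tells all that it offers.
- The arm moves only by the shell command python3 -m crank 'ROWS' [FORCE]. ROWS is JSON, a list of rows, each a list of 7 numbers: the turn, a rotation vector about the tool's x, y, z in degrees, then the shift along the tool's x, y, z in mm, then the closure in counts, from 0 (fully open) to 255 (shut). A call has 1 to 12 rows; each row shifts and turns the commanded pose from where the row before left it, along the tool's axes as they then stand; what a row does not reach is not made up. A row lasts 1/10 s, in which the tool goes at most 50 mm and 8.59 degrees, less where a joint would pass 70% of its speed; a pose out of reach is approached as far as the arm can. A call with a gripper value outside its range is refused whole. The fingers move at their own pace and stop on an object; FORCE is the grip in N (left out, the last holds). Time passes only in rows, so rows that do not move let the fingers close. It gives the time, the measured TCP pose, the force, the opening and the grip force at its end, in the units of the state.
- manip.observe(): the state, without advancing time (a new reading comes with each control period).
- manip.grab_frame(name): name is "scene" or "top" or "wrist"; returns a dict with "color" (480x640x3 uint8, blue, green, red), "fx", "fy", "cx", "cy" (pixels), "rvec" (rotation vector, rad) and "tvec" (3), from world to camera coordinates, as OpenCV has them; the wrist camera has in their place "T_tool_cam" (4x4, takes a point from camera to tool coordinates, whose origin is the TCP and whose axes are the flange's). Camera axes: x right, y down, z forward; pixel columns grow to the right and rows downward; lengths in m; the calibration is good to about 2 mm. A picture is of the moment at which its call begins: read the wrist's pose just before it. There is no depth.
- manip.job_done(): hands the job in; it is judged then, once.
The state is a dict: "time_s": time; "joint_positions": joint angles; "dq": joint speeds; "joint_efforts": joint torques, N m; "ee_pos": TCP position; "tcp_rot": TCP orientation; "wrist_force": force on the tool from outside, world axes, zero at the start; "ft_torque": the same for the moment, N m; "grip_width": finger opening in m; "grip_force": force on a finger pad.
Only numpy, scipy, OpenCV 4.12 (cv2) and the standard library are available. Lean on these libraries where they do the work, as an engineer would, in place of code of your own. Each camera call takes 0.05 s, during which the arm holds its last target. There are 200 camera calls.

## Working session

There is one attempt and no reset: what is moved stays moved. The work goes in short steps, Python scripts to look and compute and a shell command to move; the robot and the scene stay as the last step left them, time stands still between calls to the robot, and variables do not carry over. Pictures are saved under pics/ and viewed, at most 14 in all, crops included, and the job is handed in when it is done.

```bash
mkdir -p pics; ls; python3 - <<'E'
from station import manip
import cv2
s=manip.observe(); print(s, manip.grip_depth)
for n in("scene","top"):
    f=manip.grab_frame(n); cv2.imwrite(f"pics/{n}0.png",f["color"]); print(n,f["fx"],f["fy"],f["cx"],f["cy"],f["rvec"],f["tvec"])
f=manip.grab_frame("wrist");print(f["T_tool_cam"])
E
```

```text
pics
{'time_s': 0.0, 'joint_positions': array([-1.29781861,  0.62931896,  0.03843395,  1.51837875, -0.02699728,
        0.99630347, -0.02002228]), 'dq': array([ 0.00032848, -0.00029975,  0.00102598, -0.00069928,  0.00306568,
        0.00020931, -0.00194014]), 'joint_efforts': array([-4.20645620e-04, -5.63391173e+01,  1.22575365e+00, -1.93449676e+01,
        1.09218486e-02,  1.05280746e-02, -1.89421803e-05]), 'ee_pos': array([0.21576009, 0.61242119, 0.20240316]), 'tcp_rot': array([-5.29581792e-01, -3.09633157e+00,  2.93276988e-03]), 'wrist_force': array([ 0.3598596 , -0.42812388, -0.42613216]), 'ft_torque': array([0.0074412 , 0.04314959, 0.01032954]), 'grip_force': 0.0, 'grip_width': 0.08533660034388511} 0.0187
scene 514.4107425720233 514.4107425720233 322.06559973281503 233.779501587991 [ 2.32521858  0.69606327 -0.25505949] [-0.45128703 -0.15624985  1.48351752]
top 559.6395078034019 559.6395078034019 315.5647310918307 245.58284784578223 [ 2.12494652 -2.18161454  0.17106896] [0.00297492 0.53892676 1.22222486]
[[ 5.16836873e-07 -9.47452060e-01 -3.19897787e-01  8.17066941e-02]
 [ 9.99999832e-01 -1.84882543e-04  5.49188493e-04  4.37247310e-04]
 [-5.79473286e-04 -3.19897733e-01  9.47451901e-01 -1.70918980e-01]
 [ 0.00000000e+00  0.00000000e+00  0.00000000e+00  1.00000000e+00]]
```

View pics/scene0.png

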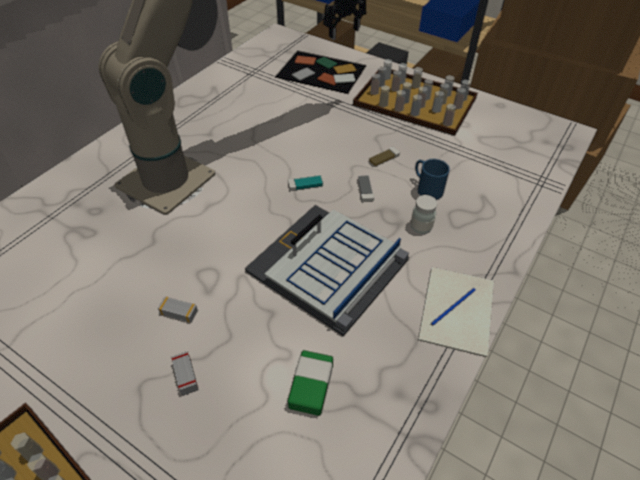

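View pics/top0.png

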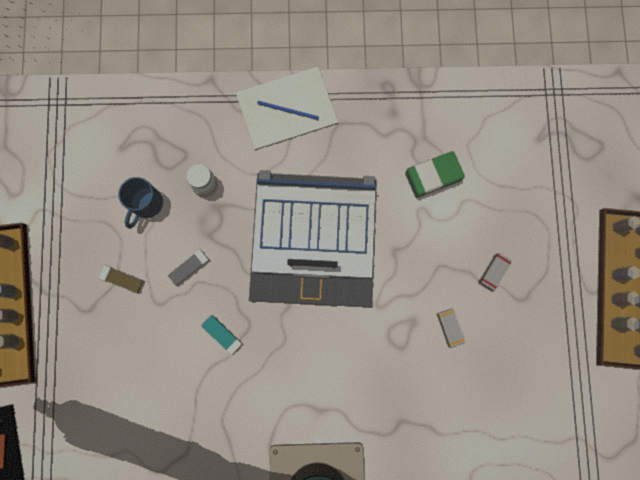

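Scene view: base at (165,185), plate centre (330,260), brass bar (384,156), grey bar (365,188), turquoise bar (306,183), blocks (178,309) yellow bands and (184,372) red bands. Top view: brass case2 (121,279) with cap at left, steel case3 (188,267) with cap upper right, turquoise look-alike (222,335), block25 (451,328), block30 (495,272), plate around (313,240).

Candidates for cases: brass (121,279), steel (188,267), turquoise (222,335, rejected). The copper and green ones aren't in view, so they are absent.

```bash
cat > h.py <<'E'
from station import manip
import numpy as np, cv2
from scipy.spatial.transform import Rotation as R
def cam(n):
    s=manip.observe(); f=manip.grab_frame(n)
    if n=="wrist":
        T=np.eye(4);T[:3,:3]=R.from_rotvec(s["tcp_rot"]).as_matrix();T[:3,3]=s["ee_pos"];M=T@np.array(f["T_tool_cam"])
        f["Rwc"],f["C"]=M[:3,:3],M[:3,3]
    else:
        r=R.from_rotvec(np.ravel(f["rvec"])).as_matrix(); f["Rwc"]=r.T; f["C"]=-r.T@np.ravel(f["tvec"])
    return f
def ray(f,uv,z):
    uv=np.atleast_2d(uv).astype(float)
    d=np.c_[(uv[:,0]-f["cx"])/f["fx"],(uv[:,1]-f["cy"])/f["fy"],np.ones(len(uv))]@f["Rwc"].T
    return (f["C"]+d*((z-f["C"][2])/d[:,2])[:,None])
def proj(f,p):
    q=(np.atleast_2d(p)-f["C"])@f["Rwc"]; return np.c_[q[:,0]/q[:,2]*f["fx"]+f["cx"],q[:,1]/q[:,2]*f["fy"]+f["cy"]]
E
python3 - <<'E'
from h import *
f=cam("top"); print(f["C"],proj(f,[[0,0,0],manip.observe()["ee_pos"],[.5,0,0]]))
for n,uv,z in [("brass",(121,279),.016),("steel",(188,267),.016),("b25",(451,328),.025),("b30",(495,272),.03),("hingeL",(256,181),.04),("hingeR",(376,182),.04),("seatoutl",(311,289),.015),("bar",(313,263.5),.09),("barL",(288,262),.09),("barR",(339,265),.09),("jar",(202,180),.09)]: print(n,ray(f,uv,z))
big=cv2.resize(f["color"][140:360,90:510],None,fx=1.9,fy=1.9,interpolation=cv2.INTER_CUBIC); cv2.imwrite("pics/topcrop.png",big)
E
```

```text
[0.35821908 0.00962812 1.28680648] [[316.92690387 492.34980291]
 [-13.39265198 412.87838494]
 [310.96240243 264.73065954]]
brass [[0.47686317 0.43106993 0.016     ]]
steel [[0.50027263 0.27994516 0.016     ]]
b25 [[ 0.34685177 -0.30934564  0.025     ]]
b30 [[ 0.46940024 -0.41572698  0.03      ]]
hingeL [[0.69127623 0.12091343 0.04      ]]
hingeR [[ 0.68236654 -0.1537057   0.04      ]]
seatoutl [[0.4429527  0.00147045 0.015     ]]
bar [[ 0.4926313  -0.00377722  0.09      ]]
barL [[0.49726179 0.04988456 0.09      ]]
barR [[ 0.48794349 -0.05961092  0.09      ]]
jar [[0.68299412 0.23463896 0.09      ]]
```

View pics/topcrop.png

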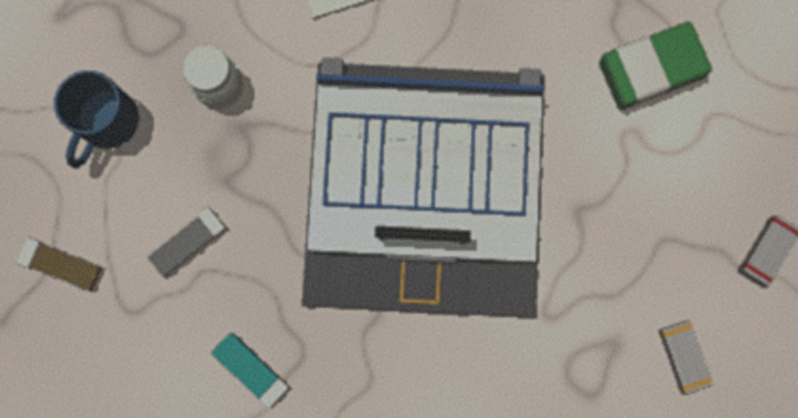

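Crop shows four compartments (outline corners at crop (330,113),(529,122),(524,214),(323,206)), white marks at the upper (hinge) end. Brass case cap at its left end (28,253), steel case cap at upper right (212,221); the turquoise one (250,370) is the look-alike.

```bash
cat >> h.py <<'E'
def plan(p,yaw):
    "p=TCP target, yaw=azimuth (deg) of tool y (mod 180); prints turn (deg, tool) and then shift (mm, new tool axes)"
    s=manip.observe(); Rc=R.from_rotvec(s["tcp_rot"]); best=None
    for a in (yaw,yaw+180):
        a=np.radians(a); y=np.array([np.cos(a),np.sin(a),0]); z=np.array([0,0,-1.]); Rt=R.from_matrix(np.c_[np.cross(y,z),y,z])
        t=np.degrees((Rc.inv()*Rt).as_rotvec())
        if best is None or np.linalg.norm(t)<np.linalg.norm(best[0]): best=(t,Rt.inv().apply(np.array(p)-s["ee_pos"])*1000)
    print("t%.2f turn"%s["time_s"],best[0].round(1),"shift",best[1].round(1),"q7 %.2f"%s["joint_positions"][6],"w %.3f"%s["grip_width"],"at",s["ee_pos"].round(4))
def blobs(f,m,amin=60,lo=(0,0),hi=(640,480)):
    k=np.zeros_like(m);k[lo[1]:hi[1],lo[0]:hi[0]]=255
    c,_=cv2.findContours(m&k,cv2.RETR_EXTERNAL,cv2.CHAIN_APPROX_NONE)
    return [cv2.minAreaRect(x) for x in c if cv2.contourArea(x)>amin]
E
python3 - <<'E'
from h import *
f=cam("top"); im=f["color"]; g=cv2.cvtColor(im,cv2.COLOR_BGR2GRAY)
# cases & blocks: differ from the background: dark body
for n,lo,hi,z in [("brass",(90,255),(155,305),.016),("steel",(160,240),(217,295),.016),("b25",(430,300),(475,355),.025),("b30",(472,245),(520,300),.03)]:
    bg=np.median(im[lo[1]:hi[1],lo[0]:hi[0]].reshape(-1,3),0)
    m=((g<110)*255).astype(np.uint8)
    for r in blobs(f,m,60,lo,hi): 
        P=ray(f,cv2.boxPoints(r),z)[:,:2]; print(n,P.mean(0).round(3),[np.linalg.norm(P[i]-P[(i+1)%4]).round(3) for i in (0,1)],[np.degrees(np.arctan2(*(P[i+1]-P[i])[::-1])).round(1) for i in (0,1)])
c=np.array([(330,113),(529,122),(524,214),(323,206)])/1.9+[90,140]
P=ray(f,c,.046)[:,:2];print(P.round(4),P.mean(0),np.degrees(np.arctan2(*(P[0]-P[3])[::-1])),np.degrees(np.arctan2(*(P[0]-P[1])[::-1])))
c=P.mean(0);
hm=ray(f,[(256,181),(376,182)],.04)
plan([.48,.28,.2],0)
E
```

```text
brass [0.473 0.422] [np.float64(0.033), np.float64(0.087)] [np.float64(-21.0), np.float64(-113.5)]
steel [0.498 0.278] [np.float64(0.094), np.float64(0.036)] [np.float64(-52.3), np.float64(-142.7)]
b30 [ 0.469 -0.414] [np.float64(0.082), np.float64(0.041)] [np.float64(-34.3), np.float64(-123.3)]
[[ 0.6463  0.1035]
 [ 0.6295 -0.1335]
 [ 0.519  -0.1231]
 [ 0.5345  0.1133]] [ 0.58232284 -0.00994081] -5.005932589913597 85.95778956053447
t0.25 turn [-0.   0.  70.6] shift [-332.8  264.1    2.9] q7 -0.02 w 0.086 at [0.2159 0.6128 0.2029]
```

```bash
python3 - <<'E'
from h import *
plan([.498,.278,.2],38)
E
```

```text
t0.25 turn [-0.   0.  32.6] shift [-437.5   16.2    2.9] q7 -0.02 w 0.086 at [0.2159 0.6128 0.2029]
```

```bash
python3 -m crank '[[0,0,8,0,0,0,0],[0,0,8,0,0,0,0],[0,0,8,0,0,0,0],[0,0,8.5,0,0,0,0]]'
python3 -m crank '[[0,0,0,-40,1.5,0,0],[0,0,0,-40,1.5,0,0],[0,0,0,-40,1.5,0,0],[0,0,0,-40,1.5,0,0],[0,0,0,-40,1.5,0,0],[0,0,0,-40,1.5,0,0],[0,0,0,-40,1.5,0,0],[0,0,0,-40,1.5,0,0],[0,0,0,-40,1.5,0,0],[0,0,0,-40,1.5,0,0],[0,0,0,-37,1.2,0,0],[0,0,0,0,0,0,0]]'
python3 - <<'E'
from h import *
plan([.498,.278,.2],38)
f=cam("wrist"); cv2.imwrite("pics/w1.png",f["color"])
print(proj(f,[.498,.278,.016]))
E
```

```text
time_s: 0.65
ee_pos: [0.2159, 0.613, 0.2032]
tcp_rot: [-1.383, -2.821, 0.0]
wrist_force: [0.1, -1.1, 0.9]
grip_width: 0.0852
grip_force: 0.0
time_s: 1.85
ee_pos: [0.5027, 0.2726, 0.2036]
tcp_rot: [1.387, 2.814, -0.003]
wrist_force: [-0.3, -0.6, 0.3]
grip_width: 0.0856
grip_force: 0.0
t1.85 turn [ 0.   0.3 -0.5] shift [ 7.1 -0.4  3.6] q7 0.23 w 0.086 at [0.5027 0.2726 0.2036]
[[321.72616078 195.80612365]]
```

View pics/w1.png

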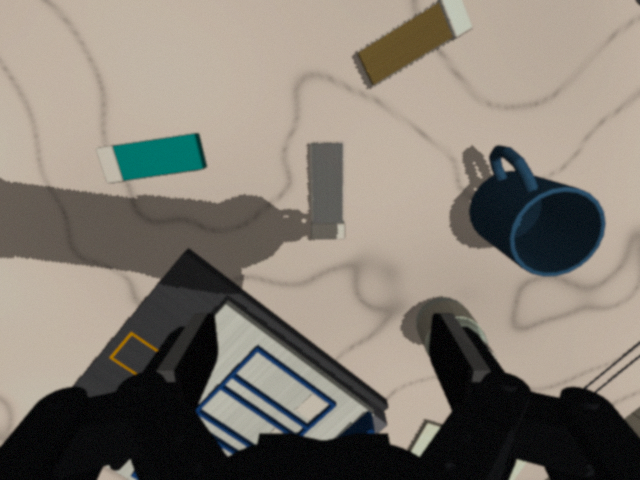

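The wrist view shows case3 upright in the image: corners about (308,142),(342,142),(345,239),(309,240), cap at the bottom (230), brass at (410,40), mug (540,220).

```bash
python3 - <<'E'
from h import *
f=cam("wrist"); g=f["color"].astype(int)
def rep(c,z):
    P=ray(f,c,z)[:,:2]; ax=(P[2]+P[3]-P[0]-P[1])/2; print(P.mean(0).round(4),"len",np.linalg.norm(ax),"wid",np.linalg.norm(P[0]+P[3]-P[1]-P[2])/2,"yaw",np.degrees(np.arctan2(ax[1],ax[0])));return P.mean(0)
c=rep([(308,142),(342,142),(345,239),(309,240)],.016)
print([int(g[r,300:350,:].sum(1).argmin()+300) for r in (160,200)],g[190,302:350].sum(1).tolist(), g[136:246,325].sum(1).tolist())
plan([*c,.2],38)
E
```

```text
[0.4967 0.2867] len 0.0958751202482274 wid 0.03412951915792695 yaw -50.955872224018904
[319, 319] [519, 513, 518, 501, 462, 379, 306, 272, 282, 288, 288, 274, 273, 268, 265, 281, 272, 271, 268, 267, 271, 276, 263, 269, 267, 274, 272, 276, 273, 270, 272, 268, 271, 277, 264, 273, 268, 274, 281, 303, 375, 460, 512, 521, 524, 528, 524, 525] [522, 520, 515, 527, 522, 526, 526, 522, 525, 504, 463, 376, 289, 262, 259, 271, 274, 267, 277, 272, 271, 271, 275, 268, 276, 280, 269, 277, 275, 268, 268, 271, 272, 274, 270, 272, 277, 282, 272, 269, 274, 268, 265, 283, 271, 273, 273, 279, 273, 268, 276, 274, 271, 272, 269, 272, 268, 269, 276, 275, 272, 271, 274, 266, 269, 274, 280, 260, 275, 269, 276, 270, 271, 264, 273, 272, 267, 283, 274, 272, 267, 270, 271, 273, 275, 270, 272, 259, 277, 270, 277, 262, 258, 275, 283, 279, 284, 278, 278, 282, 272, 279, 271, 283, 292, 349, 419, 471, 495, 504]
t1.95 turn [-0.  -0.  -0.1] shift [7.8 3.6 3.2] q7 0.23 w 0.085 at [0.4987 0.2783 0.2032]
```

```bash
python3 - <<'E'
from h import *
f=cam("wrist"); g=cv2.cvtColor(f["color"],cv2.COLOR_BGR2GRAY)
m=((g<125)*255).astype(np.uint8)
for r in blobs(f,m,200,(302,135),(350,226)): print(r)
P=ray(f,[(324.3,147),(326,241),(307.3,190),(341.7,190)],.016)[:,:2]
c=P[:2].mean(0);ax=P[1]-P[0];print(c,np.linalg.norm(ax),np.linalg.norm(P[3]-P[2]),np.degrees(np.arctan2(ax[1],ax[0])))
plan([*c,.02],38)
E
```

```text
((322.37432861328125, 188.0242919921875), (39.290401458740234, 74.94331359863281), 1.5911402702331543)
[0.49606603 0.28633287] 0.09287296017503063 0.033407810374016036 -50.93338024133633
t2.00 turn [-0.  -0.1  0.1] shift [  6.2   2.7 183.2] q7 0.23 w 0.085 at [0.4978 0.2797 0.2032]
```

```bash
python3 -m crank '[[0,0,0,6,2.5,30,0],[0,0,0,0,0,40,0],[0,0,0,0,0,40,0],[0,0,0,0,0,35,0],[0,0,0,0,0,25,0],[0,0,0,0,0,0,0],[0,0,0,0,0,0,0],[0,0,0,0,0,0,0]]' 40
python3 - <<'E'
from h import *
plan([.4961,.2863,.007],38)
f=cam("wrist"); cv2.imwrite("pics/w2.png",f["color"])
E
```

```text
time_s: 2.8
ee_pos: [0.4973, 0.2868, 0.0349]
tcp_rot: [1.373, 2.824, 0.004]
wrist_force: [-0.6, 0.4, -0.3]
grip_width: 0.0853
grip_force: 0.0
t2.80 turn [0.2 0.  0.2] shift [ 0.4 -1.3 27.9] q7 0.27 w 0.085 at [0.4973 0.2868 0.0349]
```

View pics/w2.png

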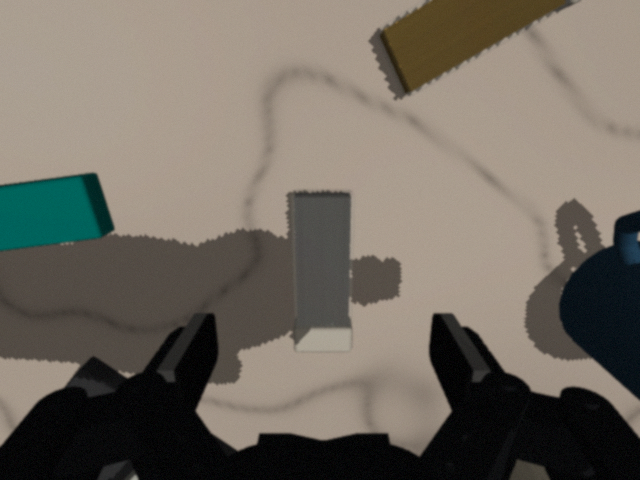

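Case3 here: top face from row 192 to ~330, columns 292–350, cap at (322,340); fingers stand either side at (190,340)/(455,340).

```bash
python3 - <<'E'
from h import *
f=cam("wrist"); s=manip.observe(); p=s["ee_pos"]
print(proj(f,[[p[0],p[1],.016],p]))
P=ray(f,[(322,192),(323,326.5),(292,250),(350,250)],.016)[:,:2]
c=P[:2].mean(0);ax=P[1]-P[0];print(c,np.linalg.norm(ax),np.linalg.norm(P[3]-P[2]),np.degrees(np.arctan2(ax[1],ax[0])))
P=ray(f,[(324,352)],0); print(P, P[0,:2]-ax/np.linalg.norm(ax)*.048)
plan([*c,.007],38)
E
```

```text
[[321.45550106 272.10199844]
 [321.44749712 287.04211314]]
[0.49479971 0.29088752] 0.07938497763453164 0.03151321108107554 -51.50604526045154
[[0.53782929 0.23761916 0.        ]] [0.50795255 0.2751875 ]
t2.90 turn [0.2 0.  0.1] shift [ 5.2  0.6 28. ] q7 0.27 w 0.085 at [0.4975 0.2864 0.035 ]
```

```bash
python3 -m crank '[[0,0,0,-3,0,14,0],[0,0,0,0,0,14,0],[0,0,0,0,0,0,0],[0,0,0,0,0,0,120],[0,0,0,0,0,0,180],[0,0,0,0,0,0,220],[0,0,0,0,0,0,220],[0,0,0,0,0,0,220],[0,0,0,0,0,0,220]]' 50
python3 -m crank '[[0,0,0,0,0,-15,220],[0,0,0,0,0,-30,220],[0,0,0,0,0,-35,220],[0,0,0,0,0,-35,220],[0,0,0,0,0,0,220],[0,0,0,0,0,0,220],[0,0,0,0,0,0,220]]'
python3 - <<'E'
from h import *
s=manip.observe();f=cam("wrist"); cv2.imwrite("pics/w3.png",f["color"][:, :]); print(s["ee_pos"],s["grip_width"])
E
```

```text
time_s: 3.8
ee_pos: [0.4985, 0.2831, 0.0055]
tcp_rot: [1.375, 2.825, 0.0]
wrist_force: [-0.1, 0.6, -0.2]
grip_width: 0.012
grip_force: 0.0
time_s: 4.5
ee_pos: [0.4977, 0.2828, 0.12]
tcp_rot: [-1.374, -2.824, 0.002]
wrist_force: [-0.9, 0.3, -0.8]
grip_width: 0.0118
grip_force: 0.0
[0.49769518 0.28275173 0.11999835] 0.01179109900820729
```

View pics/w3.png

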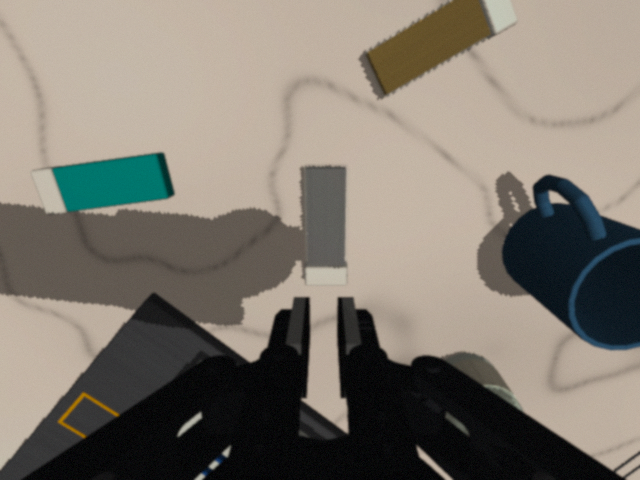

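Case3 is still on the table (columns 303–347, rows 166–285, cap at (325,275)); fingers shut above, so they closed without it. Check where it is relative to the TCP.

```bash
python3 - <<'E'
from h import *
f=cam("wrist"); s=manip.observe(); p=s["ee_pos"];print(proj(f,[p]),p)
for z in (.016,):
    P=ray(f,[(325,166),(326,276),(326,267),(303,200),(346,200)],z)[:,:2]
    ax=P[1]-P[0]; u=ax/np.linalg.norm(ax); print(P[0]+u*.048,np.linalg.norm(ax),np.linalg.norm(P[2]-P[0]),np.linalg.norm(P[4]-P[3]),np.degrees(np.arctan2(ax[1],ax[0])))
t=cam("top"); g=cv2.cvtColor(t["color"],cv2.COLOR_BGR2GRAY)
for p in (proj(t,[.4985,.2831,.016]),): print(p)
E
```

```text
[[321.67697861 286.67049181]] [0.49753694 0.28259415 0.11930654]
[0.49988456 0.28363895] 0.0873855538712904 0.07956709497812543 0.032282348001538556 -51.29188682637997
[[186.60436127 267.81088414]]
```

```bash
python3 -m crank '[[0,0,0,40,0,0,220],[0,0,0,40,0,0,220],[0,0,0,0,0,40,220],[0,0,0,0,0,40,220],[0,0,0,0,0,20,220],[0,0,0,0,0,0,220],[0,0,0,0,0,0,220],[0,0,0,0,0,0,220]]' | head -5
python3 -m crank '[[0,0,0,0,0,5,220],[0,0,0,0,0,5,220],[0,0,0,0,0,0,220],[0,0,0,0,0,0,220]]' | head -5
python3 - <<'E'
from h import *
f=cam("wrist"); s=manip.observe(); print(s["ee_pos"]);cv2.imwrite("pics/w4.png",f["color"]); 
E
```

```text
time_s: 5.45
ee_pos: [0.4501, 0.3465, 0.0214]
tcp_rot: [1.375, 2.824, 0.003]
wrist_force: [0.1, 0.6, 1.0]
grip_width: 0.0115
time_s: 5.85
ee_pos: [0.4491, 0.346, 0.0103]
tcp_rot: [-1.375, -2.825, -0.0]
wrist_force: [-0.2, 0.6, 0.1]
grip_width: 0.0118
[0.44916884 0.34599104 0.01040588]
```

View pics/w4.png

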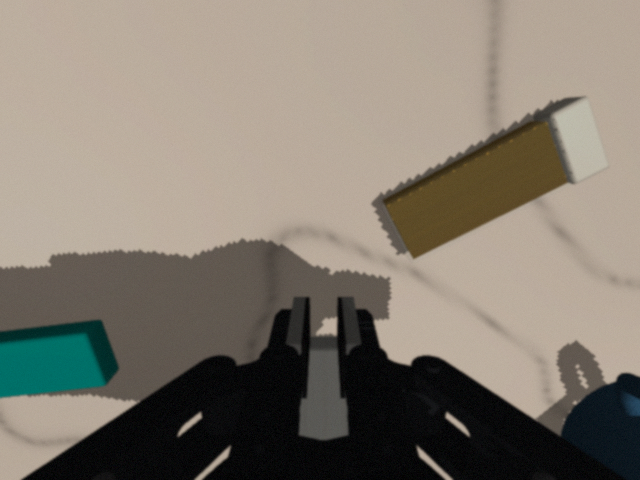

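The view shows the shut finger tips at (300,298)/(346,298), with case3's near end at (323,337) between them, brass case at (480,185) with cap at (580,140). I'll keep probing for the true tip height.

```bash
python3 -m crank '[[0,0,0,0,0,4,220],[0,0,0,0,0,4,220],[0,0,0,0,0,0,220],[0,0,0,0,0,0,220]]' | head -5
python3 -m crank '[[0,0,0,0,0,2,220],[0,0,0,0,0,0,220],[0,0,0,0,0,0,220]]' | head -5
python3 -m crank '[[0,0,0,0,0,2,220],[0,0,0,0,0,0,220],[0,0,0,0,0,0,220]]' | head -5
```

```text
time_s: 6.3
ee_pos: [0.449, 0.3459, 0.002]
tcp_rot: [-1.375, -2.824, 0.001]
wrist_force: [0.1, -0.5, 0.0]
grip_width: 0.0119
time_s: 6.6
ee_pos: [0.4491, 0.346, 0.0003]
tcp_rot: [-1.375, -2.825, -0.0]
wrist_force: [0.3, 0.4, -0.0]
grip_width: 0.0119
time_s: 6.9
ee_pos: [0.4491, 0.346, -0.0018]
tcp_rot: [-1.375, -2.825, 0.0]
wrist_force: [0.2, 0.2, -0.5]
grip_width: 0.0116
```

```bash
for i in 1 2 3; do python3 -m crank '[[0,0,0,0,0,3,220],[0,0,0,0,0,0,220],[0,0,0,0,0,0,220]]' | sed -n '2p;4p'; done
```

```text
ee_pos: [0.449, 0.3459, -0.0048]
wrist_force: [-0.5, -0.4, -0.2]
ee_pos: [0.449, 0.3459, -0.0078]
wrist_force: [-0.5, -0.3, -0.5]
ee_pos: [0.449, 0.3459, -0.0108]
wrist_force: [-0.1, -0.3, 0.3]
```

```bash
for i in 1 2 3 4; do python3 -m crank '[[0,0,0,0,0,2,220],[0,0,0,0,0,0,220],[0,0,0,0,0,0,220]]' | sed -n '2p;4p'; done
```

```text
ee_pos: [0.4491, 0.346, -0.0128]
wrist_force: [1.2, -0.8, 0.5]
ee_pos: [0.449, 0.3459, -0.0148]
wrist_force: [-1.2, 0.1, -0.6]
ee_pos: [0.449, 0.346, -0.0168]
wrist_force: [-0.1, -0.4, -1.5]
ee_pos: [0.449, 0.3459, -0.0188]
wrist_force: [-0.9, -0.5, -0.5]
```

```bash
for i in 1 2 3 4; do python3 -m crank '[[0,0,0,0,0,2,220],[0,0,0,0,0,0,220],[0,0,0,0,0,0,220]]' | sed -n '2p;4p'; done
```

```text
ee_pos: [0.449, 0.3459, -0.0208]
wrist_force: [-0.6, -0.3, 0.8]
ee_pos: [0.449, 0.3459, -0.0228]
wrist_force: [0.6, -0.5, -0.3]
ee_pos: [0.4491, 0.3459, -0.0248]
wrist_force: [-0.7, -0.2, 0.0]
ee_pos: [0.449, 0.3459, -0.0268]
wrist_force: [0.0, -0.4, 0.4]
```

```bash
python3 - <<'E'
from h import *
f=cam("wrist"); T=np.linalg.inv(np.array(f["T_tool_cam"]))
for z in (0,-.01,-.02,-.03,-.04,-.05):
  for x in (.011,0,-.011):
    q=T[:3,:3]@[x,.006,z]+T[:3,3]; print(z,x,(q[:2]/q[2]*f["fx"]+[f["cx"],f["cy"]]).round(0),end=" ")
  print()
cv2.imwrite("pics/w5.png",f["color"]); print(manip.observe()["ee_pos"])
E
```

```text
0 0.011 [334. 267.] 0 0 [334. 287.] 0 -0.011 [333. 306.] 
-0.01 0.011 [334. 275.] -0.01 0 [334. 296.] -0.01 -0.011 [334. 316.] 
-0.02 0.011 [335. 284.] -0.02 0 [335. 306.] -0.02 -0.011 [335. 327.] 
-0.03 0.011 [336. 294.] -0.03 0 [335. 317.] -0.03 -0.011 [335. 339.] 
-0.04 0.011 [337. 306.] -0.04 0 [336. 330.] -0.04 -0.011 [336. 353.] 
-0.05 0.011 [338. 319.] -0.05 0 [337. 344.] -0.05 -0.011 [337. 369.] 
[ 0.44907666  0.34596174 -0.02672677]
```

View pics/w5.png

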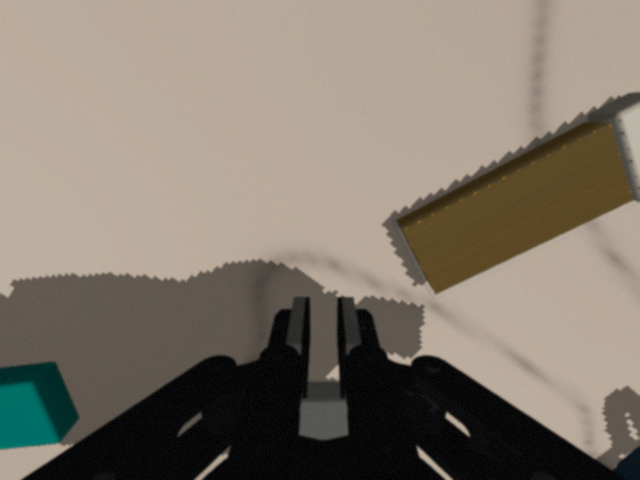

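Fingers seem to end ~35 mm behind the reported TCP (tips at row 298, expected 267); still no contact. Continue the probe.

```bash
for i in 1 2 3 4; do python3 -m crank '[[0,0,0,0,0,2,220],[0,0,0,0,0,0,220],[0,0,0,0,0,0,220]]' | sed -n '2p;4p'; done
```

```text
ee_pos: [0.4493, 0.3462, -0.0276]
wrist_force: [-2.2, -0.9, 10.1]
ee_pos: [0.4493, 0.3462, -0.0277]
wrist_force: [-4.7, -3.9, 26.5]
ee_pos: [0.4493, 0.3462, -0.0278]
wrist_force: [-8.2, -5.3, 43.9]
ee_pos: [0.4494, 0.3463, -0.0279]
wrist_force: [-11.2, -7.2, 60.4]
```

```bash
python3 -m crank '[[0,0,0,0,0,-10,220],[0,0,0,0,0,-40,0],[0,0,0,0,0,-40,0],[0,0,0,0,0,0,0],[0,0,0,0,0,0,0],[0,0,0,0,0,0,0]]' | sed -n '2p;4p;5p'
python3 - <<'E'
from h import *
plan([.4999,.2836,.03],38.5)
E
```

```text
ee_pos: [0.4482, 0.3456, 0.0544]
wrist_force: [0.1, 0.5, -0.2]
grip_width: 0.0824
t12.05 turn [-0.1 -0.  -0.4] shift [-80.6   1.9  24.4] q7 0.14 w 0.082 at [0.4482 0.3456 0.0544]
```

```bash
python3 -m crank '[[0,0,-0.4,-40,1,0,0],[0,0,0,-40.5,1,0,0],[0,0,0,0,0,25,0],[0,0,0,0,0,30,0],[0,0,0,0,0,21,0],[0,0,0,0,0,0,0],[0,0,0,0,0,0,0],[0,0,0,0,0,0,140],[0,0,0,0,0,0,180],[0,0,0,0,0,0,200],[0,0,0,0,0,0,220],[0,0,0,0,0,0,220]]' 50
python3 -m crank '[[0,0,0,0,0,0,220],[0,0,0,0,0,0,220],[0,0,0,0,0,0,220]]'
```

```text
time_s: 13.25
ee_pos: [0.5011, 0.2844, -0.0196]
tcp_rot: [1.365, 2.829, 0.002]
wrist_force: [-0.8, 0.2, 5.4]
grip_width: 0.0324
grip_force: 49.8
time_s: 13.55
ee_pos: [0.5011, 0.2845, -0.0196]
tcp_rot: [1.365, 2.829, 0.002]
wrist_force: [-0.7, -0.2, 4.9]
grip_width: 0.0325
grip_force: 49.8
```

```bash
python3 -m crank '[[0,0,0,0,0,-15,220],[0,0,0,0,0,-40,220],[0,0,0,0,0,-40,220],[0,0,0,0,0,-45,220],[0,0,0,0,0,-40,220],[0,0,-8,0,0,0,220],[0,0,-8,0,0,0,220],[0,0,-8,0,0,0,220],[0,0,-8,0,0,0,220],[0,0,-8,0,0,0,220],[0,0,-6.8,0,0,0,220],[0,0,0,0,0,0,220]]' | sed -n '1,2p;5,6p'
python3 - <<'E'
from h import *
plan([.66,.02,.17],85.3)
E
```

```text
time_s: 14.75
ee_pos: [0.5005, 0.2837, 0.1602]
grip_width: 0.0321
grip_force: 50.0
t14.75 turn [ 0.  0. -0.] shift [-180.5 -249.8   -9.8] q7 0.89 w 0.032 at [0.5005 0.2837 0.1602]
```

```bash
python3 -m crank '[[0,0,0,-22,-31,0,220],[0,0,0,-22,-31,0,220],[0,0,0,-22,-31,0,220],[0,0,0,-22,-31,0,220],[0,0,0,-22,-31,0,220],[0,0,0,-22,-31,0,220],[0,0,0,-22,-31,0,220],[0,0,0,-22,-31,0,220],[0,0,0,0,0,0,220],[0,0,0,0,0,0,220],[0,0,0,0,0,0,220]]' | sed -n '1,2p;5,6p'
python3 - <<'E'
from h import *
f=cam("wrist"); cv2.imwrite("pics/w6.png",f["color"]); print(proj(f,[[.5823,-.01,.046],[.59,.0858,.04]]))
E
```

```text
time_s: 15.85
ee_pos: [0.6549, 0.0241, 0.1595]
grip_width: 0.0323
grip_force: 50.0
[[268.16751077 132.97565646]
 [397.37726169 132.37097519]]
```

View pics/w6.png

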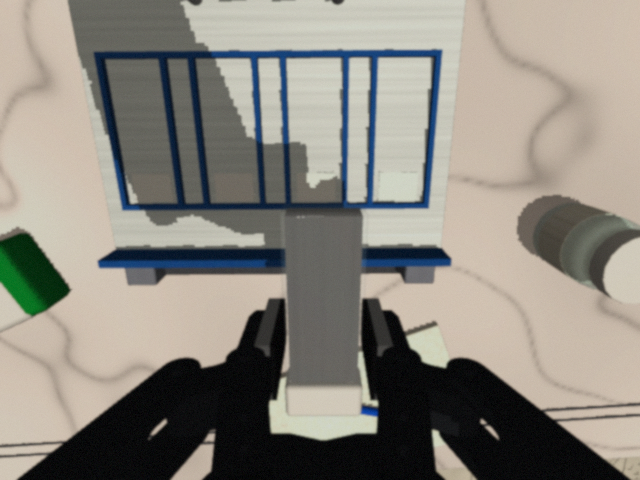

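The view shows the walls' outline corners at about (97,52),(441,52),(429,208),(122,208); white marks on the hinge side (400,185); held case3 at columns 286–361, cap at (323,400) towards the hinge.

```bash
python3 - <<'E'
from h import *
f=cam("wrist"); hsv=cv2.cvtColor(f["color"],cv2.COLOR_BGR2HSV)
m=cv2.inRange(hsv,(100,120,30),(130,255,255)); m[215:]=0; m[:40]=0
c,_=cv2.findContours(m,cv2.RETR_EXTERNAL,cv2.CHAIN_APPROX_NONE); c=max(c,key=cv2.contourArea)
q=cv2.approxPolyDP(c,8,True)[:,0]; print(q.tolist())
c=c[:,0]; s,d=c.sum(1),c[:,0]-c[:,1]
q=c[[s.argmin(),d.argmax(),s.argmax(),d.argmin()]]  # TL TR BR BL
P=ray(f,q,.046)[:,:2]; print(q.tolist(),P.round(4).tolist(),"C",P.mean(0).round(4))
ye=(P[1]+P[2]-P[0]-P[3])/2; xe=(P[2]+P[3]-P[0]-P[1])/2
print(np.linalg.norm(ye),np.linalg.norm(xe),np.degrees(np.arctan2(ye[1],ye[0]))-90,np.degrees(np.arctan2(xe[1],xe[0])))
C=P.mean(0);y=ye/np.linalg.norm(ye)
for k in (.096,.032,-.032,-.096): print(k,(C+k*y).round(4))
print(manip.observe()["ee_pos"])
E
```

```text
[[440, 51], [95, 52], [122, 207], [425, 207]]
[[95, 52], [440, 51], [425, 207], [122, 207]] [[0.5195, -0.1217], [0.538, 0.1151], [0.6476, 0.1055], [0.6283, -0.1308]] C [ 0.5834 -0.008 ]
0.23736902629746837 0.10961400253687904 -4.569097857199594 -4.901348933393837
0.096 [0.591  0.0877]
0.032 [0.5859 0.0239]
-0.032 [ 0.5808 -0.0399]
-0.096 [ 0.5757 -0.1037]
[0.65498126 0.02441128 0.15951292]
```

```bash
python3 - <<'E'
from h import *
f=cam("wrist"); T=np.linalg.inv(np.array(f["T_tool_cam"]))
for x,y in((.048,0),(.048,.017),(.048,-.017),(-.031,0),(-.031,.017),(-.031,-.017)):
    q=T[:3,:3]@[x,y,-.037]+T[:3,3]; print(x,y,(q[:2]/q[2]*f["fx"]+[f["cx"],f["cy"]]).round(1))
plan([.5907,.0867,.12],85.4)
E
```

```text
0.048 0 [322.2 211.4]
0.048 0.017 [368.1 211.4]
0.048 -0.017 [276.3 211.4]
-0.031 0 [322.3 386.9]
-0.031 0.017 [361.2 386.9]
-0.031 -0.017 [283.5 386.9]
t16.00 turn [ 0. -0. -0.] shift [69.2 57.1 39.5] q7 1.37 w 0.032 at [0.6551 0.0242 0.1595]
```

```bash
python3 -m crank '[[0,0,0,35,28.5,10,220],[0,0,0,34,28.5,10,220],[0,0,0,0,0,20,220],[0,0,0,0,0,20,220],[0,0,0,0,0,0,220],[0,0,0,0,0,0,220],[0,0,0,0,0,0,220],[0,0,0,0,0,0,220]]' | sed -n '1,2p;5,6p'
python3 - <<'E'
from h import *
plan([.5907,.0867,.0225],85.4)
E
```

```text
time_s: 16.8
ee_pos: [0.5924, 0.0849, 0.1004]
grip_width: 0.0326
grip_force: 50.0
t16.80 turn [ 0.   0.1 -0.1] shift [ 1.8  1.6 77.9] q7 1.25 w 0.033 at [0.5924 0.0849 0.1004]
```

```bash
python3 -m crank '[[0,0,0,1,1,20,220],[0,0,0,0,0,20,220],[0,0,0,0,0,12,220],[0,0,0,0,0,0,220],[0,0,0,0,0,0,220],[0,0,0,0,0,0,220],[0,0,0,0,0,0,220]]' | sed -n '1,2p;5,6p'
python3 - <<'E'
from h import *
plan([.5907,.0867,.0225],85.4)
E
```

```text
time_s: 17.5
ee_pos: [0.5913, 0.0861, 0.0482]
grip_width: 0.0323
grip_force: 50.0
t17.50 turn [ 0.   0.1 -0.1] shift [ 0.7  0.6 25.7] q7 1.24 w 0.032 at [0.5913 0.0861 0.0482]
```

```bash
python3 -m crank '[[0,0,0,0.5,0.5,14,220],[0,0,0,0,0,12,220],[0,0,0,0,0,0,220],[0,0,0,0,0,0,220],[0,0,0,0,0,0,220]]'
python3 -m crank '[[0,0,0,0,0,0.5,210],[0,0,0,0,0,0,100],[0,0,0,0,0,0,40],[0,0,0,0,0,0,0],[0,0,0,0,0,0,0],[0,0,0,0,0,0,0],[0,0,0,0,0,-30,0],[0,0,0,0,0,-40,0],[0,0,0,0,0,-40,0],[0,0,0,0,0,0,0],[0,0,0,0,0,0,0],[0,0,0,0,0,0,0]]'|sed -n '1,2p;5,6p'
python3 - <<'E'
from h import *
plan([.476,.430,.14],66.5-90)
f=cam("top"); cv2.imwrite("pics/top2.png",cv2.resize(f["color"][150:320,80:400],None,fx=2.4,fy=2.4))
f=cam("wrist"); cv2.imwrite("pics/w7.png",f["color"])
E
```

```text
time_s: 18.0
ee_pos: [0.5896, 0.0865, 0.0206]
tcp_rot: [-0.129, -3.138, 0.0]
wrist_force: [0.2, -0.8, -0.3]
grip_width: 0.0322
grip_force: 54.3
time_s: 19.2
ee_pos: [0.5892, 0.0863, 0.1298]
grip_width: 0.0854
grip_force: 0.0
t19.20 turn [  0.   -0.1 -71.2] shift [-270.1  240.8  -10.2] q7 1.25 w 0.085 at [0.5892 0.0863 0.1298]
```

View pics/top2.png

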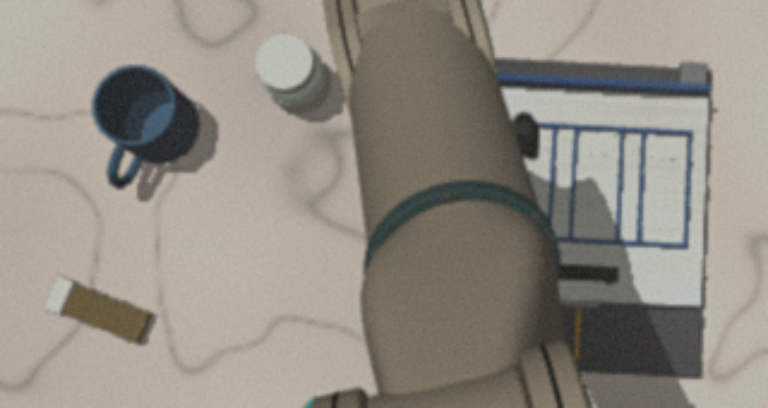

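Arm hides the placed case3 here; brass case unchanged at crop (100,308). Going on to case2 and checking case3 later.

```bash
python3 -m crank '[[0,0,-8,0,0,0,0],[0,0,-8,0,0,0,0],[0,0,-8,0,0,0,0],[0,0,-8,0,0,0,0],[0,0,-8,0,0,0,0],[0,0,-8,0,0,0,0],[0,0,-8,0,0,0,0],[0,0,-8,0,0,0,0],[0,0,-7.2,0,0,0,0],[0,0,0,0,0,0,0]]'|sed -n '1,3p'
python3 -m crank '[[0,0,0,-30,27,0,0],[0,0,0,-30,27,0,0],[0,0,0,-30,27,0,0],[0,0,0,-30,27,0,0],[0,0,0,-30,27,0,0],[0,0,0,-30,27,0,0],[0,0,0,-30,27,0,0],[0,0,0,-30,27,0,0],[0,0,0,-30,25,0,0],[0,0,0,0,0,0,0],[0,0,0,0,0,0,0],[0,0,0,0,0,0,0]]'|sed -n '1,3p'
cat >> h.py <<'E'
def brass(z=.016):
    f=cam("wrist"); hsv=cv2.cvtColor(f["color"],cv2.COLOR_BGR2HSV)
    m=cv2.inRange(hsv,(12,110,40),(30,255,255)); c,_=cv2.findContours(m,cv2.RETR_EXTERNAL,cv2.CHAIN_APPROX_NONE); c=max(c,key=cv2.contourArea)
    r=cv2.minAreaRect(c); b=cv2.boxPoints(r); P=ray(f,b,z)[:,:2]
    e=[P[1]-P[0],P[2]-P[1]]; l=[np.linalg.norm(x) for x in e]; a=e[int(np.argmax(l))]
    print(r,P.mean(0).round(4),np.round(l,4),"yaw",np.degrees(np.arctan2(a[1],a[0])).round(1)); return f,P.mean(0),a
E
python3 - <<'E'
from h import *
f,c,a=brass(); cv2.imwrite("pics/w8.png",f["color"])
a=a/np.linalg.norm(a); a=a if a[1]>0 else -a
C=c+a*.0085; print(C); plan([*C,-.0205],np.degrees(np.arctan2(a[1],a[0]))-90)
E
```

```text
time_s: 20.3
ee_pos: [0.5894, 0.0862, 0.1295]
tcp_rot: [1.721, -2.626, -0.003]
time_s: 21.5
ee_pos: [0.4774, 0.4285, 0.13]
tcp_rot: [1.718, -2.629, 0.003]
((592.6206665039062, 385.94830322265625), (62.37055587768555, 119.88277435302734), 66.80140686035156) [0.3125 0.6727] [0.1016 0.073 ] yaw -174.0
[0.32099987 0.67363021]
t21.55 turn [-0.1 -0.1 60.3] shift [130.3 260.4 150.7] q7 1.68 w 0.086 at [0.4777 0.4282 0.1302]
```

```bash
sed -i 's/c,_=cv2.findContours(m,cv2.RETR_EXTERNAL,cv2.CHAIN_APPROX_NONE); c=max(c,key=cv2.contourArea)\n    r=/&/; s/m=cv2.inRange(hsv,(12,110,40),(30,255,255));/& m[:,:230]=0; m[:,420:]=0; m[350:]=0;/' h.py
python3 - <<'E'
from h import *
f,c,a=brass()
a=a/np.linalg.norm(a); a=a if a[1]>0 else -a
C=c+a*.0085; print(C); plan([*C,-.0205],np.degrees(np.arctan2(a[1],a[0]))-90)
E
```

```text
((327.0, 217.5), (36.0, 93.0), 0.0) [0.474  0.4256] [0.0762 0.0274] yaw -114.4
[0.47749248 0.4333439 ]
t21.60 turn [-0.  -0.1  0.7] shift [ -4.4   2.4 150.9] q7 1.68 w 0.085 at [0.4778 0.4283 0.1304]
```

```bash
python3 -m crank '[[0,0,0.7,-4,2,20,0],[0,0,0,0,0,40,0],[0,0,0,0,0,40,0],[0,0,0,0,0,15,0],[0,0,0,0,0,0,0],[0,0,0,0,0,0,0],[0,0,0,0,0,0,0]]' | sed -n '1,3p'
python3 - <<'E'
from h import *
f,c,a=brass()
a=a/np.linalg.norm(a); a=a if a[1]>0 else -a
C=c+a*.0085; print(C); plan([*C,-.0205],np.degrees(np.arctan2(a[1],a[0]))-90)
E
```

```text
time_s: 22.3
ee_pos: [0.4779, 0.4359, 0.018]
tcp_rot: [-1.703, 2.635, 0.002]
((323.3338623046875, 259.0185241699219), (143.44467163085938, 61.14308166503906), 88.40885925292969) [0.4736 0.4254] [0.0286 0.0771] yaw 68.8
[0.47670087 0.4333539 ]
t22.35 turn [-0.1  0.2 -3. ] shift [ 2.8  0.2 38.5] q7 1.60 w 0.085 at [0.4779 0.4359 0.018 ]
```

```bash
python3 -m crank '[[0,0,-1.5,2,0,20,0],[0,0,0,0,0,18.5,0],[0,0,0,0,0,0,0],[0,0,0,0,0,0,0],[0,0,0,0,0,0,140],[0,0,0,0,0,0,180],[0,0,0,0,0,0,200],[0,0,0,0,0,0,220],[0,0,0,0,0,0,220],[0,0,0,0,0,0,220],[0,0,0,0,0,0,220]]' 50 
python3 -m crank '[[0,0,0,0,0,-15,220],[0,0,0,0,0,-40,220],[0,0,0,0,0,-40,220],[0,0,0,0,0,-45,220],[0,0,0,0,0,-40,220],[0,0,0,0,0,0,220],[0,0,0,0,0,0,220],[0,0,0,0,0,0,220]]' | sed -n '1,2p;5,6p'
python3 - <<'E'
from h import *
plan([.5808+.075,-.0399-.006,.16],85.4)
E
```

```text
time_s: 23.45
ee_pos: [0.4763, 0.4334, -0.0218]
tcp_rot: [-1.74, 2.614, 0.0]
wrist_force: [-0.1, -0.7, 5.7]
grip_width: 0.0326
grip_force: 50.8
time_s: 24.25
ee_pos: [0.4751, 0.4318, 0.1564]
grip_width: 0.0327
grip_force: 50.2
t24.25 turn [-0.  -0.1 71.9] shift [-218.4 -461.7   -3.6] q7 1.69 w 0.033 at [0.4751 0.4318 0.1564]
```

```bash
python3 -m crank '[[0,0,8,0,0,0,220],[0,0,8,0,0,0,220],[0,0,8,0,0,0,220],[0,0,8,0,0,0,220],[0,0,8,0,0,0,220],[0,0,8,0,0,0,220],[0,0,8,0,0,0,220],[0,0,8,0,0,0,220],[0,0,8,0,0,0,220],[0,0,0,0,0,0,220]]'|sed -n '1,2p;5,6p'
python3 -m crank '[[0,0,0,-20,-42,0,220],[0,0,0,-20,-42,0,220],[0,0,0,-20,-42,0,220],[0,0,0,-20,-42,0,220],[0,0,0,-20,-42,0,220],[0,0,0,-20,-42,0,220],[0,0,0,-20,-42,0,220],[0,0,0,-20,-42,0,220],[0,0,0,-20,-42,0,220],[0,0,0,-20,-42,0,220],[0,0,0,-18,-42,0,220],[0,0,0,0,0,0,220]]'|sed -n '1,2p;5,6p'
python3 -m crank '[[0,0,0,0,0,0,220],[0,0,0,0,0,0,220],[0,0,0,0,0,0,220]]' | sed -n '1,2p;5,6p'
python3 - <<'E'
from h import *
f=cam("wrist"); cv2.imwrite("pics/w9.png",f["color"]); plan([.5808,-.0399,.10],85.4)
T=np.linalg.inv(np.array(f["T_tool_cam"]))
for x,y in((.048,.017),(.048,-.017),(-.031,0)):
    q=T[:3,:3]@[x,y,-.038]+T[:3,3]; print(x,y,(q[:2]/q[2]*f["fx"]+[f["cx"],f["cy"]]).round(1))
E
```

```text
time_s: 25.25
ee_pos: [0.4748, 0.4321, 0.1555]
grip_width: 0.032
grip_force: 50.1
time_s: 26.45
ee_pos: [0.6556, -0.0567, 0.1559]
grip_width: 0.0322
grip_force: 50.2
time_s: 26.75
ee_pos: [0.6546, -0.0432, 0.1569]
grip_width: 0.0325
grip_force: 50.2
t26.80 turn [ 0.1 -0.   0.1] shift [74.  -2.5 57.1] q7 1.46 w 0.032 at [ 0.6547 -0.0433  0.1571]
0.048 0.017 [368.4 212.1]
0.048 -0.017 [275.9 212.1]
-0.031 0 [322.3 388.5]
```

View pics/w9.png

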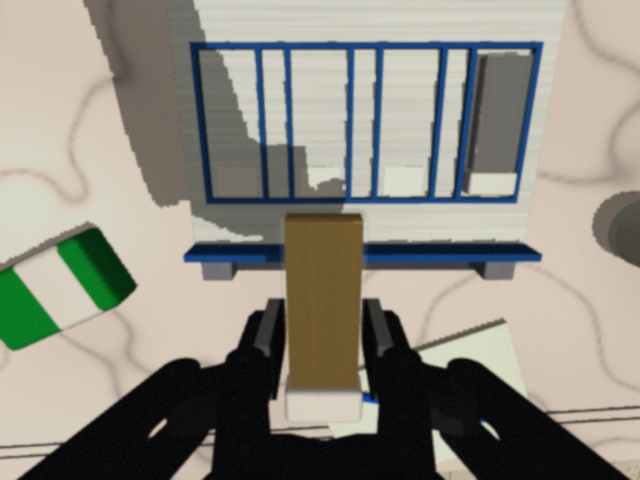

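case3 lies in the right-hand compartment (500,124), cap at the hinge end; brass case held centred (rows 213–388, cap at (323,403)). Place it two compartments along.

```bash
python3 -m crank '[[0,0,0,37,-1.2,20,220],[0,0,0,37,-1.3,20,220],[0,0,0,0,0,20,220],[0,0,0,0,0,20,220],[0,0,0,0,0,20,220],[0,0,0,0,0,8,220],[0,0,0,0,0,0,220],[0,0,0,0,0,0,220],[0,0,0,0,0,0,220],[0,0,0,0,0,0,220]]' | sed -n '1,2p;5,6p'
python3 - <<'E'
from h import *
plan([.5808,-.0399,.0195],85.4)
E
```

```text
time_s: 27.8
ee_pos: [0.5819, -0.0419, 0.0502]
grip_width: 0.0323
grip_force: 50.2
t27.80 turn [ 0.   0.1 -0.1] shift [ 1.2  1.9 30.7] q7 1.43 w 0.032 at [ 0.5819 -0.0419  0.0502]
```

```bash
python3 -m crank '[[0,0,0,1,1.6,16,220],[0,0,0,0,0,14.5,220],[0,0,0,0,0,0,220],[0,0,0,0,0,0,220],[0,0,0,0,0,0,220]]'
python3 -m crank '[[0,0,0,0,0,0.5,210],[0,0,0,0,0,0,100],[0,0,0,0,0,0,40],[0,0,0,0,0,0,0],[0,0,0,0,0,0,0],[0,0,0,0,0,0,0],[0,0,0,0,0,-30,0],[0,0,0,0,0,-40,0],[0,0,0,0,0,-40,0],[0,0,0,-40,0,-20,0],[0,0,0,-40,0,0,0],[0,0,0,0,0,0,0]]'|sed -n '1,2p;5,6p'
python3 -m crank '[[0,0,0,0,0,0,0],[0,0,0,0,0,0,0],[0,0,0,0,0,0,0]]'|sed -n '1,2p'
python3 - <<'E'
from h import *
f=cam("wrist"); cv2.imwrite("pics/w10.png",f["color"]);s=manip.observe()
hsv=cv2.cvtColor(f["color"],cv2.COLOR_BGR2HSV)
m=cv2.inRange(hsv,(12,100,40),(30,255,255)); m[:,:150]=0;m[:,560:]=0
for r in blobs(f,m,400): P=ray(f,cv2.boxPoints(r),.056)[:,:2]; print("brass",r,P.mean(0).round(4),[np.linalg.norm(P[i+1]-P[i]).round(4) for i in (0,1)],[np.degrees(np.arctan2(*(P[i+1]-P[i])[::-1])).round(1) for i in (0,1)])
m=cv2.inRange(hsv,(100,120,30),(130,255,255)); 
print(proj(f,[[.5808,-.0399,.056],[.591,.0877,.056]]),s["ee_pos"],s["tcp_rot"])
E
```

```text
time_s: 28.3
ee_pos: [0.5801, -0.0403, 0.0187]
tcp_rot: [-0.129, -3.139, 0.0]
wrist_force: [0.4, -0.2, -1.4]
grip_width: 0.0328
grip_force: 52.1
time_s: 29.5
ee_pos: [0.6655, -0.0472, 0.1494]
grip_width: 0.0855
grip_force: 0.0
time_s: 29.8
ee_pos: [0.6587, -0.0467, 0.1479]
brass ((323.0, 108.5), (119.0, 44.0), 90.0) [ 0.5745 -0.0395] [np.float64(0.028), np.float64(0.0749)] [np.float64(85.3), np.float64(-3.6)]
[[323.12448838 121.27576208]
 [513.37722979 120.80728336]] [ 0.65891113 -0.04671053  0.14805608] [-1.28973378e-01 -3.13758359e+00  7.43949292e-05]
```

Both cases are down (brass body centre (0.5745,−0.0395) at height 0.056, matching its compartment). Now the bar.

```bash
python3 -m crank '[[0,0,8,0,0,0,0],[0,0,8,0,0,0,0],[0,0,8,0,0,0,0],[0,0,8,0,0,0,0],[0,0,8,0,0,0,0],[0,0,8,0,0,0,0],[0,0,8,0,0,0,0],[0,0,8,0,0,0,0],[0,0,8,0,0,0,0],[0,0,8,0,0,0,0],[0,0,8,0,0,0,0],[0,0,2,0,0,0,0]]'|sed -n '1,3p'
python3 - <<'E'
from h import *
plan([.4925,-.003,.13],-4.6)
E
```

```text
time_s: 31.05
ee_pos: [0.6595, -0.0465, 0.1482]
tcp_rot: [-2.313, -2.126, 0.001]
t31.05 turn [-0.   0.  -0.2] shift [  30.  -169.9   18.2] q7 0.20 w 0.086 at [ 0.6595 -0.0465  0.1482]
```

```bash
python3 -m crank '[[0,0,0,6,-34,4,0],[0,0,0,6,-34,4,0],[0,0,0,6,-34,4,0],[0,0,0,6,-34,4,0],[0,0,0,6,-34,2,0],[0,0,0,0,0,0,0],[0,0,0,0,0,0,0],[0,0,0,0,0,0,0],[0,0,0,0,0,0,0]]'|sed -n '1,3p'
python3 - <<'E'
from h import *
f=cam("wrist"); cv2.imwrite("pics/w11.png",f["color"]); plan([.4925,-.003,.04],-4.6)
g=cv2.cvtColor(f["color"],cv2.COLOR_BGR2GRAY)
e=proj(f,[[.4925+.0801*k,-.003+.9968*k,.09] for k in (-.047,0,.047)]);print(e)
m=((g<50)*255).astype(np.uint8)
for r in blobs(f,m,200): print(r)
for v in (150,190,230,260): print(v,[int(x) for x in np.flatnonzero(g[v,200:440]<50)[[0,-1]]+200] if (g[v,200:440]<50).any() else None)
E
```

```text
time_s: 31.95
ee_pos: [0.4944, -0.0033, 0.1305]
tcp_rot: [2.31, 2.128, 0.001]
t32.00 turn [ 0.1  0.  -0.1] shift [ 0.2 -1.7 90.3] q7 0.18 w 0.085 at [ 0.4942 -0.0033  0.1303]
[[319.09238232 326.13776892]
 [318.68217638 258.64170605]
 [318.21385293 181.58287831]]
((369.3912353515625, 285.2290954589844), (48.35635757446289, 27.638343811035156), 61.78263854980469)
((260.17938232421875, 309.9464111328125), (117.3333969116211, 72.83389282226562), 87.39744567871094)
((320.8181457519531, 250.49679565429688), (173.0821075439453, 22.069581985473633), 89.42127990722656)
((319.5, 246.5), (465.0, 639.0), 90.0)
150 None
190 [310, 331]
230 [310, 331]
260 [233, 371]
```

```bash
python3 -m crank '[[0,0,0,0,-0.5,30,0],[0,0,0,0,0,30,0],[0,0,0,0,0,28,0],[0,0,0,0,0,0,0],[0,0,0,0,0,0,0],[0,0,0,0,0,0,160],[0,0,0,0,0,0,200],[0,0,0,0,0,0,240],[0,0,0,0,0,0,240],[0,0,0,0,0,0,240],[0,0,0,0,0,0,240]]' 60
python3 - <<'E'
import numpy as np
p=lambda t:np.array([-.185*np.cos(t)+.065*np.sin(t),.185*np.sin(t)+.065*np.cos(t)])*1000
for i in range(17): print(round(.05*(i+1),2),(p(.05*(i+1))-p(.05*i)).round(1).tolist())
E
```

```text
time_s: 33.1
ee_pos: [0.4937, -0.0028, 0.0429]
tcp_rot: [2.309, 2.128, 0.003]
wrist_force: [1.0, 0.4, 4.8]
grip_width: 0.0122
grip_force: 58.5
0.05 [3.5, 9.2]
0.1 [3.9, 9.0]
0.15 [4.4, 8.8]
0.2 [4.8, 8.5]
0.25 [5.2, 8.3]
0.3 [5.6, 8.0]
0.35 [6.0, 7.7]
0.4 [6.4, 7.4]
0.45 [6.8, 7.1]
0.5 [7.1, 6.7]
0.55 [7.4, 6.4]
0.6 [7.8, 6.0]
0.65 [8.0, 5.6]
0.7 [8.3, 5.2]
0.75 [8.6, 4.8]
0.8 [8.8, 4.3]
0.85 [9.0, 3.9]
```

```bash
python3 -m crank '[[0,0,0,0,1.7,-4.6,240],[0,0,0,0,1.8,-4.6,240],[0,0,0,0,3.9,-9,240],[0,0,0,0,4.4,-8.8,240],[0,0,0,0,4.8,-8.5,240],[0,0,0,0,5.2,-8.3,240],[0,0,0,0,5.6,-8,240],[0,0,0,0,0,0,240],[0,0,0,0,0,0,240]]'
```

```text
time_s: 34.0
ee_pos: [0.5199, -0.0049, 0.0951]
tcp_rot: [-2.311, -2.128, -0.002]
wrist_force: [-0.5, 2.2, 1.2]
grip_width: 0.0121
grip_force: 60.2
```

```bash
python3 -m crank '[[0,0,0,0,6,-7.7,240],[0,0,0,0,6.4,-7.4,240],[0,0,0,0,6.8,-7.1,240],[0,0,0,0,7.1,-6.7,240],[0,0,0,0,7.4,-6.4,240],[0,0,0,0,7.8,-6,240],[0,0,0,0,8,-5.6,240],[0,0,0,0,8.3,-5.2,240],[0,0,0,0,8.6,-4.8,240],[0,0,0,0,8.8,-4.3,240],[0,0,0,0,9,-3.9,240],[0,0,0,0,0,0,240]]'
python3 -m crank '[[0,0,0,0,0,0,240],[0,0,0,0,0,0,180],[0,0,0,0,0,0,140],[0,0,0,0,0,0,130],[0,0,0,0,0,0,130],[0,0,0,0,0,-20,130],[0,0,0,0,0,-30,130],[0,0,0,0,0,-30,130],[0,0,0,0,0,-20,0],[0,0,0,0,0,0,0]]'
```

```text
time_s: 35.2
ee_pos: [0.5983, -0.0108, 0.162]
tcp_rot: [-2.303, -2.121, 0.009]
wrist_force: [-17.6, 4.4, 19.0]
grip_width: 0.0115
grip_force: 59.4
time_s: 36.2
ee_pos: [0.6063, -0.0127, 0.2624]
tcp_rot: [2.308, 2.124, 0.008]
wrist_force: [0.7, -0.8, -0.2]
grip_width: 0.0693
grip_force: 0.0
```

```bash
python3 - <<'E'
from h import *
plan([.469,-.416,.13],58)
E
```

```text
t36.20 turn [  0.4   0.2 -62.7] shift [ -97.3 -414.7  132.4] q7 0.11 w 0.069 at [ 0.6063 -0.0127  0.2624]
```

```bash
python3 -m crank '[[0,0,-8,0,0,0,0],[0,0,-8,0,0,0,0],[0,0,-8,0,0,0,0],[0,0,-8,0,0,0,0],[0,0,-8,0,0,0,0],[0,0,-8,0,0,0,0],[0,0,-8,0,0,0,0],[0,0,-6.7,0,0,0,0]]'|sed -n '1,3p'
python3 -m crank '[[0,0,0,-10,-41,0,0],[0,0,0,-10,-41,0,0],[0,0,0,-10,-41,0,0],[0,0,0,-10,-41,0,0],[0,0,0,-10,-41,0,0],[0,0,0,-10,-42,20,0],[0,0,0,-10,-42,30,0],[0,0,0,-10,-42,30,0],[0,0,0,-10,-42,30,0],[0,0,0,-7,-42,22,0],[0,0,0,0,0,0,0],[0,0,0,0,0,0,0]]'|sed -n '1,3p'
python3 -m crank '[[0,0,0,0,0,0,0],[0,0,0,0,0,0,0],[0,0,0,0,0,0,0]]'|sed -n '1,3p'
cat >> h.py <<'E'
def block(ztop,xy,red):
    "centre & yaw from the two coloured bands"
    f=cam("wrist"); hsv=cv2.cvtColor(f["color"],cv2.COLOR_BGR2HSV)
    m=(cv2.inRange(hsv,(0,110,60),(7,255,255))|cv2.inRange(hsv,(172,110,60),(180,255,255))) if red else cv2.inRange(hsv,(13,90,90),(32,255,255))
    q=proj(f,[*xy,ztop])[0]; k=np.zeros_like(m); cv2.circle(k,tuple(int(v) for v in q),130,255,-1); m&=k; m[330:]=0
    B=[]
    for r in blobs(f,m,25): P=ray(f,cv2.boxPoints(r),ztop)[:,:2]; B.append(P.mean(0)); print(r,P.mean(0).round(4),[np.linalg.norm(P[i+1]-P[i]).round(4) for i in (0,1)])
    if len(B)==2:
        a=B[1]-B[0]; print("C",np.mean(B,0).round(4),"sep",np.linalg.norm(a).round(4),"yaw",np.degrees(np.arctan2(a[1],a[0])).round(1))
        plan([*np.mean(B,0),-.0215],np.degrees(np.arctan2(a[1],a[0]))+90)
    return f
E
python3 - <<'E'
from h import *
f=block(.03,(.469,-.416),True); cv2.imwrite("pics/w12.png",f["color"])
E
```

```text
time_s: 37.0
ee_pos: [0.6033, -0.0122, 0.2578]
tcp_rot: [-0.858, -3.02, 0.001]
time_s: 38.2
ee_pos: [0.4662, -0.41, 0.1297]
tcp_rot: [-0.87, -3.016, -0.002]
time_s: 38.5
ee_pos: [0.4693, -0.4082, 0.1322]
tcp_rot: [0.862, 3.02, 0.0]
((311.5017395019531, 276.9583740234375), (43.212501525878906, 6.619256019592285), 2.385944128036499) [ 0.4994 -0.437 ] [np.float64(0.0058), np.float64(0.0345)]
((313.9098815917969, 195.66290283203125), (48.083274841308594, 7.74328088760376), 2.385944128036499) [ 0.4446 -0.4   ] [np.float64(0.0058), np.float64(0.0357)]
C [ 0.472  -0.4185] sep 0.0661 yaw 146.0
t38.55 turn [0.  0.1 2.1] shift [ -8.1  -6.7 153.7] q7 1.79 w 0.085 at [ 0.469  -0.4084  0.1322]
```

```bash
python3 -m crank '[[0,0,2,0,0,0,0],[0,0,0,-8,-6.5,30,0],[0,0,0,0,0,40,0],[0,0,0,0,0,40,0],[0,0,0,0,0,0,0],[0,0,0,0,0,0,0],[0,0,0,0,0,0,0],[0,0,0,0,0,0,0]]'|sed -n '1,3p'
python3 - <<'E'
from h import *
f=block(.03,(.472,-.4185),True); plan([.472,-.4185,-.0205],56)
E
```

```text
time_s: 39.35
ee_pos: [0.4725, -0.4205, 0.0241]
tcp_rot: [0.918, 3.0, -0.003]
((324.5, 224.0), (12.0, 77.0), 90.0) [ 0.4445 -0.4001] [np.float64(0.0353), np.float64(0.0058)]
t39.40 turn [-0.   0.2 -0. ] shift [ 1.2  1.3 44.3] q7 1.79 w 0.085 at [ 0.4723 -0.4202  0.0238]
```

```bash
python3 -m crank '[[0,0,0,1,1,22,0],[0,0,0,0,0,22,0],[0,0,0,0,0,0,0],[0,0,0,0,0,0,0],[0,0,0,0,0,0,140],[0,0,0,0,0,0,180],[0,0,0,0,0,0,200],[0,0,0,0,0,0,220],[0,0,0,0,0,0,220],[0,0,0,0,0,0,220],[0,0,0,0,0,0,220]]' 90
python3 -m crank '[[0,0,0,0,0,-15,220],[0,0,0,0,0,-30,220],[0,0,0,0,0,-40,220],[0,0,0,0,0,-40,220],[0,0,0,0,0,-25,220],[0,0,0,0,0,0,220],[0,0,0,0,0,0,220],[0,0,0,0,0,0,220]]' | sed -n '1,6p'
python3 - <<'E'
from h import *
f=cam("top"); hsv=cv2.cvtColor(f["color"],cv2.COLOR_BGR2HSV)
m=cv2.inRange(hsv,(15,90,60),(32,255,255)); k=np.zeros_like(m); k[230:330,250:380]=255; m&=k
v,u=np.nonzero(m); print(len(u))
c=np.c_[u,v]; P=ray(f,c,.015)[:,:2]; a=np.radians(-4.6); X=P@[np.cos(a),np.sin(a)]; Y=P@[-np.sin(a),np.cos(a)]
print("X",np.percentile(X,[1,5,50,95,99]).round(4),"Y",np.percentile(Y,[1,5,50,95,99]).round(4))
r=cv2.minAreaRect(P.astype(np.float32)); print(r)
cv2.imwrite("pics/top3.png",cv2.resize(f["color"][170:330,230:400],None,fx=3.5,fy=3.5))
E
```

```text
time_s: 40.5
ee_pos: [0.4712, -0.4184, -0.0213]
tcp_rot: [0.919, 3.003, -0.001]
wrist_force: [-1.0, 0.9, 6.0]
grip_width: 0.0332
grip_force: 91.4
time_s: 41.3
ee_pos: [0.4694, -0.4164, 0.1256]
tcp_rot: [-0.918, -3.0, -0.003]
wrist_force: [-0.9, 1.1, -4.8]
grip_width: 0.0332
grip_force: 90.5
271
X [0.4183 0.4196 0.4677 0.5165 0.5179] Y [0.0138 0.0145 0.0387 0.0611 0.0616]
((0.469555139541626, -5.13177365064621e-05), (0.048347897827625275, 0.09997664391994476), 85.80181884765625)
```

View pics/top3.png

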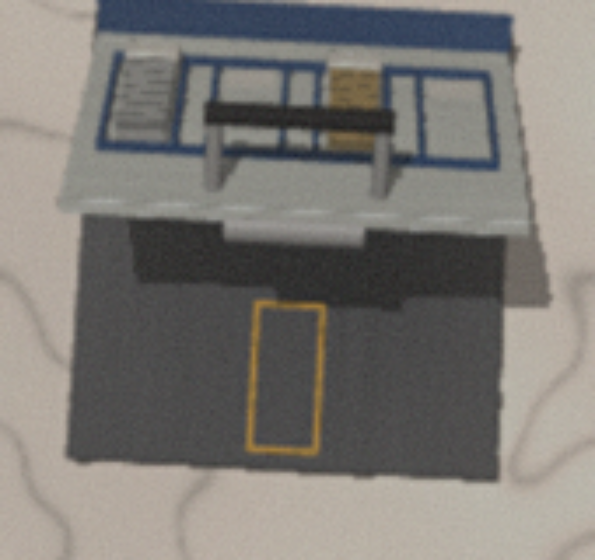

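The top view shows the raised plate with both cases in their compartments (grey at left (145,100), brass (355,110)), the seat outline free at crop (250–325, 300–452).

```bash
python3 -m crank '[[0,0,-8,0,0,0,220],[0,0,-8,0,0,0,220],[0,0,-8,0,0,0,220],[0,0,-5.6,0,0,0,220],[0,0,0,0,0,0,220],[0,0,0,0,0,0,220]]'|sed -n '1,3p'
python3 - <<'E'
from h import *
plan([.469,-.0003,.1],85.6)
E
```

```text
time_s: 41.95
ee_pos: [0.47, -0.4174, 0.1263]
tcp_rot: [-0.125, -3.137, -0.002]
t41.95 turn [ 0.1 -0.1 -0.2] shift [ 33.  415.8  26.3] q7 2.17 w 0.033 at [ 0.47   -0.4174  0.1263]
```

```bash
python3 -m crank '[[0,0,0,3,38,0,220],[0,0,0,3,38,0,220],[0,0,0,3,38,0,220],[0,0,0,3,38,0,220],[0,0,0,3,38,0,220],[0,0,0,3,38,0,220],[0,0,0,3,38,0,220],[0,0,0,3,38,0,220],[0,0,0,3,38,0,220],[0,0,0,3,38,0,220],[0,0,0,3,36,0,220],[0,0,0,0,0,0,220]]'|sed -n '1,3p'
python3 -m crank '[[0,0,0,0,0,0,220],[0,0,0,0,0,0,220],[0,0,0,0,0,20,220],[0,0,0,0,0,30,220],[0,0,0,0,0,30,220],[0,0,0,0,0,25,220],[0,0,0,0,0,0,220],[0,0,0,0,0,0,220],[0,0,0,0,0,0,220],[0,0,0,0,0,0,220]]'|sed -n '1,6p'
python3 - <<'E'
from h import *
plan([.469,-.0003,-.006],85.6)
E
```

```text
time_s: 43.15
ee_pos: [0.47, 0.0062, 0.1275]
tcp_rot: [-0.109, -3.14, -0.005]
time_s: 44.15
ee_pos: [0.4711, -0.0008, 0.0239]
tcp_rot: [0.122, 3.136, 0.0]
wrist_force: [0.2, 0.3, -4.6]
grip_width: 0.0334
grip_force: 90.9
t44.15 turn [ 0.   0.2 -0.1] shift [ 2.1  0.3 29.9] q7 1.48 w 0.033 at [ 0.4711 -0.0008  0.0239]
```

```bash
python3 -m crank '[[0,0,0,2,0.3,14,220],[0,0,0,0,0,10,220],[0,0,0,0,0,4.5,220],[0,0,0,0,0,0,220],[0,0,0,0,0,0,220],[0,0,0,0,0,0,220]]'
```

```text
time_s: 44.75
ee_pos: [0.4692, -0.0001, -0.0044]
tcp_rot: [-0.121, -3.138, 0.0]
wrist_force: [0.4, 0.1, -4.8]
grip_width: 0.0334
grip_force: 91.2
```

```bash
python3 -m crank '[[0,0,0,0,0,1,220],[0,0,0,0,0,1,220],[0,0,0,0,0,0,220],[0,0,0,0,0,0,220]]'|sed -n '2,4p'
python3 -m crank '[[0,0,0,0,0,0,180],[0,0,0,0,0,0,130],[0,0,0,0,0,0,100],[0,0,0,0,0,0,80],[0,0,0,0,0,0,80],[0,0,0,0,0,-15,80],[0,0,0,0,0,-30,0],[0,0,0,0,0,-40,0],[0,0,0,0,0,-35,0],[0,0,0,0,0,0,0],[0,0,0,0,0,0,0],[0,0,0,0,0,0,0]]'|sed -n '1,6p'
python3 - <<'E'
from h import *
f=block(.045,(.469,0),True)
plan([.347,-.309,.1],0)
E
```

```text
ee_pos: [0.4691, -0.0001, -0.0063]
tcp_rot: [-0.121, -3.138, -0.0]
wrist_force: [-1.1, -0.1, 0.2]
time_s: 46.35
ee_pos: [0.4681, -0.0001, 0.1123]
tcp_rot: [-0.121, -3.135, 0.0]
wrist_force: [-0.0, 0.2, -1.1]
grip_width: 0.0851
grip_force: 0.0
((323.0, 290.5), (7.0, 52.0), 90.0) [ 0.5034 -0.0026] [np.float64(0.0367), np.float64(0.0055)]
((324.0, 198.5), (9.0, 52.0), 90.0) [0.4376 0.0031] [np.float64(0.0337), np.float64(0.006)]
C [4.705e-01 2.000e-04] sep 0.0661 yaw 175.0
t46.40 turn [-0.  -0.3  0.6] shift [ -2.4   0.6 133.5] q7 1.31 w 0.085 at [ 4.68e-01 -2.00e-04  1.12e-01]
t46.40 turn [-0.2 -0.2 85.6] shift [-308.8 -121.    12. ] q7 1.31 w 0.085 at [ 4.68e-01 -2.00e-04  1.12e-01]
```

```bash
python3 -m crank '[[0,0,-8,0,0,0,0],[0,0,-8,0,0,0,0],[0,0,-6,0,0,0,0],[0,0,0,0,0,0,0]]'|sed -n '1,3p'
python3 - <<'E'
from h import *
plan([.347,-.309,.13],107.6)
E
```

```text
time_s: 46.8
ee_pos: [0.4681, -0.0001, 0.1119]
tcp_rot: [0.48, -3.1, -0.002]
t46.80 turn [ 0.1 -0.3  0. ] shift [ 208.9 -257.9  -18.1] q7 1.59 w 0.085 at [ 4.681e-01 -1.000e-04  1.119e-01]
```

```bash
python3 -m crank '[[0,0,0,23,-29,-4,0],[0,0,0,23,-29,-4,0],[0,0,0,23,-29,-4,0],[0,0,0,23,-29,-4,0],[0,0,0,23,-29,-2,0],[0,0,0,23,-29,0,0],[0,0,0,23,-28,0,0],[0,0,0,24,-28,0,0],[0,0,0,24,-28,0,0],[0,0,0,0,0,0,0],[0,0,0,0,0,0,0],[0,0,0,0,0,0,0]]'|sed -n '1,3p'
python3 - <<'E'
from h import *
f=block(.025,(.347,-.309),False); cv2.imwrite("pics/w13.png",f["color"])
E
```

```text
time_s: 48.0
ee_pos: [0.3481, -0.3079, 0.131]
tcp_rot: [0.48, -3.102, -0.003]
((319.5, 266.0), (8.0, 45.0), 90.0) [ 0.3802 -0.3005] [np.float64(0.036), np.float64(0.0069)]
((339.5, 185.5), (5.0, 7.0), 90.0) [ 0.3137 -0.3057] [np.float64(0.0052), np.float64(0.0038)]
C [ 0.3469 -0.3031] sep 0.0667 yaw -175.5
t48.05 turn [ 0.1 -0.1 13.2] shift [  1.1   4.7 152.7] q7 2.28 w 0.085 at [ 0.3484 -0.3077  0.1312]
```

```bash
python3 - <<'E'
from h import *
im=cv2.imread("pics/w13.png"); hsv=cv2.cvtColor(im,cv2.COLOR_BGR2HSV); print(hsv[185,339],hsv[186,320],hsv[266,320],hsv[300,200])
import re
s=open("h.py").read().replace("(13,90,90),(32","(13,65,60),(32"); open("h.py","w").write(s)
E
python3 - <<'E'
from h import *
block(.025,(.347,-.309),False)
E
```

```text
[ 20 255 153] [ 20 255  75] [ 20 255 155] [ 15  41 148]
((319.5024108886719, 265.4219665527344), (45.196685791015625, 8.49585247039795), 1.7899105548858643) [ 0.38   -0.3004] [np.float64(0.0074), np.float64(0.0362)]
((320.93817138671875, 183.53506469726562), (50.033897399902344, 10.192089080810547), 1.3971810340881348) [ 0.3168 -0.3192] [np.float64(0.0076), np.float64(0.0372)]
C [ 0.3484 -0.3098] sep 0.066 yaw -163.4
t48.10 turn [ 0.1 -0.1  1.1] shift [  0.7  -2.  152.8] q7 2.28 w 0.086 at [ 0.3485 -0.3077  0.1313]
```

```bash
python3 -m crank '[[0,0,1,0.7,-1.5,30,0],[0,0,0,0,0,40,0],[0,0,0,0,0,40,0],[0,0,0,0,0,25,0],[0,0,0,0,0,0,0],[0,0,0,0,0,0,0],[0,0,0,0,0,0,0]]'|sed -n '1,3p'
python3 - <<'E'
from h import *
plan([.3484,-.3095,-.0205],106.6)
E
```

```text
time_s: 48.8
ee_pos: [0.3485, -0.3111, -0.0022]
tcp_rot: [0.454, -3.108, 0.002]
t48.80 turn [-0.1 -0.   0. ] shift [-0.4  1.5 18.3] q7 2.15 w 0.086 at [ 0.3485 -0.3111 -0.0022]
```

```bash
python3 -m crank '[[0,0,0,0,1,18,0],[0,0,0,0,0,0,0],[0,0,0,0,0,0,0],[0,0,0,0,0,0,0],[0,0,0,0,0,0,140],[0,0,0,0,0,0,180],[0,0,0,0,0,0,200],[0,0,0,0,0,0,220],[0,0,0,0,0,0,220],[0,0,0,0,0,0,220],[0,0,0,0,0,0,220]]' 90
python3 -m crank '[[0,0,0,0,0,-15,220],[0,0,0,0,0,-30,220],[0,0,0,0,0,-40,220],[0,0,0,0,0,-40,220],[0,0,0,0,0,-25,220],[0,0,8,0,0,0,220],[0,0,8,0,0,0,220],[0,0,5,0,0,0,220],[0,0,0,0,0,0,220],[0,0,0,0,0,0,220]]' | sed -n '1,6p'
python3 - <<'E'
from h import *
plan([.4700,.0001,.1256],85.6)
E
```

```text
time_s: 49.9
ee_pos: [0.3472, -0.31, -0.0209]
tcp_rot: [0.453, -3.107, 0.001]
wrist_force: [-1.2, 0.4, 8.0]
grip_width: 0.0331
grip_force: 90.5
time_s: 50.9
ee_pos: [0.3469, -0.3094, 0.1281]
tcp_rot: [-0.117, -3.136, -0.001]
wrist_force: [-0.6, 0.3, -5.3]
grip_width: 0.0326
grip_force: 90.9
t50.90 turn [ 0.  -0.2  0.1] shift [-99.  318.    2.5] q7 1.84 w 0.033 at [ 0.3469 -0.3094  0.1281]
```

```bash
python3 -m crank '[[0,0,0,-10,32,0,220],[0,0,0,-10,32,0,220],[0,0,0,-10,32,0,220],[0,0,0,-10,32,0,220],[0,0,0,-10,32,0,220],[0,0,0,-10,32,0,220],[0,0,0,-10,32,0,220],[0,0,0,-10,32,0,220],[0,0,0,-10,32,0,220],[0,0,0,-8,30,0,220],[0,0,0,0,0,0,220],[0,0,0,0,0,0,220]]'|sed -n '1,3p'
python3 -m crank '[[0,0,0,0,0,0,220],[0,0,0,0,0,0,220],[0,0,0,0,0,20,220],[0,0,0,0,0,30,220],[0,0,0,0,0,30,220],[0,0,0,0,0,0,220],[0,0,0,0,0,0,220],[0,0,0,0,0,0,220],[0,0,0,0,0,0,220],[0,0,0,0,0,0,220]]'|sed -n '1,6p'
python3 - <<'E'
from h import *
plan([.469,.0001,.0241],85.6)
E
```

```text
time_s: 52.1
ee_pos: [0.4691, 0.0004, 0.1279]
tcp_rot: [-0.115, -3.136, 0.0]
time_s: 53.1
ee_pos: [0.4702, -0.0004, 0.0493]
tcp_rot: [-0.121, -3.139, -0.0]
wrist_force: [-0.2, -0.2, -5.3]
grip_width: 0.0329
grip_force: 91.1
t53.10 turn [ 0. -0. -0.] shift [ 1.2  0.4 25.2] q7 1.06 w 0.033 at [ 4.702e-01 -4.000e-04  4.930e-02]
```

```bash
python3 -m crank '[[0,0,0,1,0.4,14,220],[0,0,0,0,0,8,220],[0,0,0,0,0,1.5,220],[0,0,0,0,0,1.5,220],[0,0,0,0,0,0,220],[0,0,0,0,0,0,220],[0,0,0,0,0,0,220]]'|sed -n '2,6p'
```

```text
ee_pos: [0.4679, 0.0001, 0.0241]
tcp_rot: [-0.121, -3.137, 0.001]
wrist_force: [-3.4, -1.1, 6.5]
grip_width: 0.0329
grip_force: 92.4
```

Contact. Release and look.

```bash
python3 -m crank '[[0,0,0,0,0,0,180],[0,0,0,0,0,0,130],[0,0,0,0,0,0,100],[0,0,0,0,0,0,80],[0,0,0,0,0,0,80],[0,0,0,0,0,-15,80],[0,0,0,0,0,-30,0],[0,0,0,0,0,-40,0],[0,0,0,0,0,-30,0],[0,0,0,0,0,0,0],[0,0,0,0,0,0,0],[0,0,0,0,0,0,0]]'|sed -n '1,6p'
python3 - <<'E'
from h import *
f=block(.07,(.469,0),False)
s=cam("scene"); cv2.imwrite("pics/scene2.png",cv2.resize(s["color"][150:350,200:450],None,fx=3,fy=3))
E
```

```text
time_s: 55.0
ee_pos: [0.4678, -0.0001, 0.1374]
tcp_rot: [-0.121, -3.135, 0.001]
wrist_force: [0.4, 0.8, -0.1]
grip_width: 0.0853
grip_force: 0.0
((323.5, 289.0), (53.0, 10.0), 0.0) [ 0.5019 -0.0021] [np.float64(0.0078), np.float64(0.0373)]
((324.5, 221.0), (118.0, 61.0), 90.0) [0.4545 0.0022] [np.float64(0.0385), np.float64(0.0814)]
C [4.782e-01 1.000e-04] sep 0.0477 yaw 174.8
t55.05 turn [-0.  -0.3  0.8] shift [-10.5   1.  158.6] q7 1.14 w 0.085 at [0.4676 0.     0.1371]
```

View pics/scene2.png

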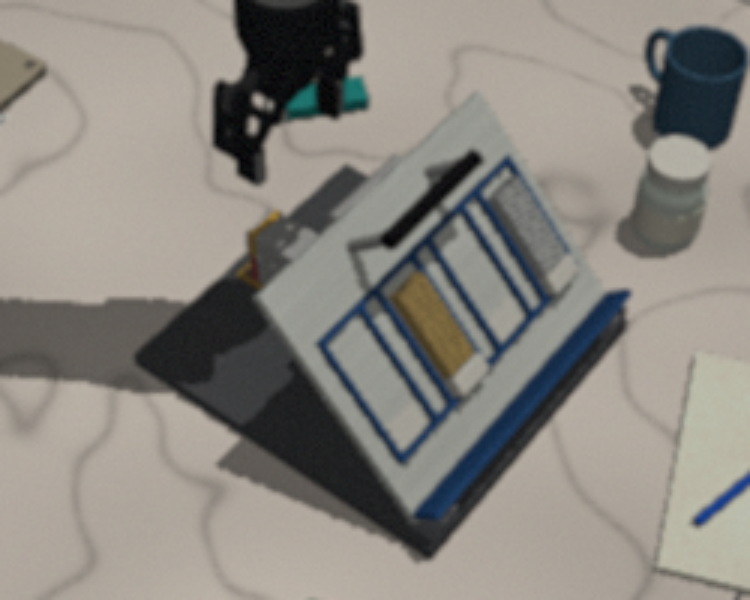

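Both blocks are stacked under the raised plate, cases in their compartments (brass at (435,330), steel at (530,225)). Band of block25 puts its centre at about (0.469, 0.001). Back to the bar.

```bash
python3 -m crank '[[0,0,0,0,0,-40,0],[0,0,0,0,0,-45,0],[0,0,0,0,0,-45,0],[0,0,8,0,0,0,0],[0,0,8,0,0,0,0],[0,0,8,0,0,0,0],[0,0,8,0,0,0,0],[0,0,8,0,0,0,0],[0,0,8,0,0,0,0],[0,0,8,0,0,0,0],[0,0,8,0,0,0,0]]'|sed -n '1,3p'
python3 -m crank '[[0,0,8,0,0,0,0],[0,0,8,0,0,0,0],[0,0,8,0,0,0,0],[0,0,2,0,0,0,0],[0,0,0,0,34,0,0],[0,0,0,0,34,0,0],[0,0,0,0,34,0,0],[0,0,0,0,32,0,0],[0,0,0,0,0,0,0],[0,0,0,0,0,0,0],[0,0,0,0,0,0,0],[0,0,0,0,0,0,0]]'|sed -n '1,3p'
python3 - <<'E'
from h import *
f=cam("wrist"); cv2.imwrite("pics/w14.png",f["color"]); plan([.602,-.0115,.162],-4.6)
g=cv2.cvtColor(f["color"],cv2.COLOR_BGR2GRAY)
e=proj(f,[[.602+.0801*k,-.0115+.9968*k,.206] for k in (-.047,0,.047)]);print(e)
for r in blobs(f,((g<50)*255).astype(np.uint8),200): print(r)
for v in (170,200,230,260): x=np.flatnonzero(g[v,240:400]<50)+240; print(v,x[[0,-1]] if len(x) else None)
E
```

```text
time_s: 56.2
ee_pos: [0.4683, 0.0002, 0.2671]
tcp_rot: [-1.771, -2.59, 0.004]
time_s: 57.4
ee_pos: [0.6015, -0.01, 0.2679]
tcp_rot: [-2.303, -2.133, 0.004]
t57.45 turn [-0.2  0.   0.2] shift [ -1.4   0.5 106.1] q7 -0.14 w 0.086 at [ 0.6016 -0.01    0.2681]
[[323.09637826 311.83013778]
 [323.33776324 249.13918829]
 [323.61030408 178.35664139]]
((397.98046875, 357.3756103515625), (15.112262725830078, 49.97911834716797), 69.775146484375)
((319.5, 396.5), (165.0, 639.0), 90.0)
((209.0, 282.0), (32.0, 74.0), 90.0)
((348.5, 204.5), (287.0, 89.0), 90.0)
((413.6732177734375, 182.7257080078125), (23.034353256225586, 252.39920043945312), 5.013113975524902)
((565.9790649414062, 116.29319763183594), (3.143109083175659, 149.48570251464844), 21.650434494018555)
((62.98481750488281, 16.228851318359375), (8.476585388183594, 40.84596633911133), 27.758541107177734)
170 [309 387]
200 [305 385]
230 [306 329]
260 [306 382]
```

```bash
python3 -m crank '[[0,0,0,-1,-3,30,130],[0,0,0,0,0,30,130],[0,0,0,0,0,30,130],[0,0,0,0,0,20,130],[0,0,0,0,0,0,130],[0,0,0,0,0,0,130],[0,0,0,0,0,0,130]]' 60
python3 - <<'E'
from h import *
plan([.5985,-.0115,.157],-4.6)
E
```

```text
time_s: 58.15
ee_pos: [0.6003, -0.0109, 0.1596]
tcp_rot: [2.305, 2.134, 0.001]
wrist_force: [0.1, 0.2, -0.3]
grip_width: 0.0419
grip_force: 0.0
t58.15 turn [ 0.  -0.   0.2] shift [-0.7 -1.7  2.6] q7 -0.15 w 0.042 at [ 0.6003 -0.0109  0.1596]
```

```bash
python3 -m crank '[[0,0,0,0,-1,2,130],[0,0,0,0,0,0,130],[0,0,0,0,0,0,180],[0,0,0,0,0,0,220],[0,0,0,0,0,0,240],[0,0,0,0,0,0,240],[0,0,0,0,0,0,240],[0,0,0,0,0,0,240]]' 60
python3 - <<'E'
import numpy as np
p=lambda t:np.array([-.185*np.cos(t)+.065*np.sin(t),.185*np.sin(t)+.065*np.cos(t)])*1000
t=[.815-.04*i for i in range(15)]
for a,b in zip(t,t[1:]): print(round(b,3),(p(b)-p(a)).round(1).tolist())
print(p(.279)-p(.815), p(.279)-p(0), p(.815)-p(0))
E
```

```text
time_s: 58.95
ee_pos: [0.5984, -0.0109, 0.1563]
tcp_rot: [-2.305, -2.133, 0.002]
wrist_force: [-0.4, -0.1, 4.1]
grip_width: 0.0118
grip_force: 58.5
0.775 [-7.1, -3.3]
0.735 [-7.0, -3.6]
0.695 [-6.8, -3.9]
0.655 [-6.7, -4.2]
0.615 [-6.5, -4.4]
0.575 [-6.3, -4.7]
0.535 [-6.1, -4.9]
0.495 [-5.9, -5.2]
0.455 [-5.7, -5.4]
0.415 [-5.5, -5.6]
0.375 [-5.2, -5.8]
0.335 [-5.0, -6.0]
0.295 [-4.8, -6.2]
0.255 [-4.5, -6.4]
[-80.36216451 -65.77617175] [25.05434661 48.43450957] [105.41651112 114.21068132]
```

```bash
python3 -m crank '[[0,0,0,0,-3.5,1.6,240],[0,0,0,0,-3.6,1.7,240],[0,0,0,0,-7,3.6,240],[0,0,0,0,-6.8,3.9,240],[0,0,0,0,-6.7,4.2,240],[0,0,0,0,-6.5,4.4,240],[0,0,0,0,-6.3,4.7,240],[0,0,0,0,-6.1,4.9,240],[0,0,0,0,-5.9,5.2,240],[0,0,0,0,-5.7,5.4,240],[0,0,0,0,0,0,240],[0,0,0,0,0,0,240]]'
python3 -m crank '[[0,0,0,0,-2.8,2.8,240],[0,0,0,0,-2.7,2.8,240],[0,0,0,0,-2.6,2.9,240],[0,0,0,0,-2.6,2.9,240],[0,0,0,0,-2.5,3,240],[0,0,0,0,-2.5,3,240],[0,0,0,0,0,0,240],[0,0,0,0,0,0,240],[0,0,0,0,0,0,240]]'
```

```text
time_s: 60.15
ee_pos: [0.5396, -0.0063, 0.1152]
tcp_rot: [-2.304, -2.133, 0.004]
wrist_force: [6.1, -0.5, -3.7]
grip_width: 0.0121
grip_force: 60.2
time_s: 61.05
ee_pos: [0.5245, -0.0051, 0.0985]
tcp_rot: [-2.304, -2.133, 0.002]
wrist_force: [5.1, -0.6, -1.3]
grip_width: 0.012
grip_force: 59.8
```

```bash
python3 -m crank '[[0,0,0,0,-1.2,1.5,240],[0,0,0,0,-1.2,1.5,240],[0,0,0,0,-1.2,1.5,240],[0,0,0,0,0,0,240],[0,0,0,0,0,0,240]]'|sed -n '2p;4p'
for i in 1 2; do python3 -m crank '[[0,0,0,0,-0.8,1,240],[0,0,0,0,0,0,240],[0,0,0,0,0,0,240]]'|sed -n '2p;4p'; done
```

```text
ee_pos: [0.5208, -0.0049, 0.0941]
wrist_force: [5.3, -1.4, -1.0]
ee_pos: [0.5202, -0.0048, 0.0932]
wrist_force: [6.3, -0.7, -0.7]
ee_pos: [0.5196, -0.0048, 0.0923]
wrist_force: [5.7, -1.0, 0.5]
```

```bash
for i in 1 2 3; do python3 -m crank '[[0,0,0,0,-0.7,1,240],[0,0,0,0,0,0,240],[0,0,0,0,0,0,240]]'|sed -n '2p;4p'; done
```

```text
ee_pos: [0.5189, -0.0047, 0.0913]
wrist_force: [5.3, -1.8, 1.1]
ee_pos: [0.5185, -0.0047, 0.0907]
wrist_force: [5.7, -0.7, 3.7]
ee_pos: [0.5186, -0.0047, 0.0906]
wrist_force: [4.8, 0.3, 10.1]
```

```bash
python3 -m crank '[[0,0,0,0,0,0.8,240],[0,0,0,0,0,0,240],[0,0,0,0,0,0,240],[0,0,0,0,0,0,240]]'|sed -n '2p;4p'
python3 -m crank '[[0,0,0,0,0,0,220],[0,0,0,0,0,0,180],[0,0,0,0,0,0,140],[0,0,0,0,0,0,130],[0,0,0,0,0,-15,130],[0,0,0,0,0,-35,130],[0,0,0,0,0,-40,130],[0,0,0,0,0,-40,130],[0,0,0,0,0,0,130],[0,0,0,0,0,0,130],[0,0,0,0,0,0,130]]'|sed -n '2p;4p'
python3 -m crank '[[0,0,0,30,-10,-20,130],[0,0,0,40,-10,0,130],[0,0,0,40,0,0,130],[0,0,0,40,0,0,130],[0,0,0,40,0,0,130],[0,0,0,40,0,0,130],[0,0,0,40,0,0,130],[0,0,0,0,0,0,130],[0,0,0,0,0,0,130],[0,0,0,0,0,0,130]]'|sed -n '1,2p;4p'
python3 - <<'E'
from h import *
f=cam("top"); s=cam("scene")
a=np.radians(-4.6);u=np.array([np.cos(a),np.sin(a)])
g=cv2.cvtColor(f["color"],cv2.COLOR_BGR2GRAY); 
H=np.array([.678,-.0178])
for t in (.15,.279,.31):
  b=H+u*(-.185*np.cos(t)+.065*np.sin(t)); print(t,proj(f,[*b,.025+.185*np.sin(t)+.065*np.cos(t)]),proj(s,[*b,.025+.185*np.sin(t)+.065*np.cos(t)]))
A=cv2.resize(f["color"][170:310,235:395],(800,700))[:600,:]; B=cv2.resize(s["color"][190:340,230:430],(560,420))
A=cv2.resize(f["color"][165:315,235:395],(400,375));B=cv2.resize(s["color"][190:340,230:430],(400,300))
o=np.zeros((375,800,3),np.uint8);o[:,:400]=A;o[:300,400:]=B;cv2.imwrite("pics/fin.png",o)
m=((g<45)*255).astype(np.uint8)
for r in blobs(f,m,60,(270,230),(360,290)): print(r)
E
```

```text
ee_pos: [0.5186, -0.0047, 0.0906]
wrist_force: [2.1, -1.6, 17.3]
ee_pos: [0.5157, -0.0046, 0.2172]
wrist_force: [-0.4, -0.6, -0.6]
time_s: 65.55
ee_pos: [0.5177, 0.2643, 0.2373]
wrist_force: [0.8, 0.7, -0.5]
0.15 [[313.00694545 256.06852115]] [[309.60871543 223.7523616 ]]
0.279 [[313.43597104 248.42716643]] [[313.99145132 220.0098929 ]]
0.31 [[313.55054048 246.37696271]] [[315.2064925  219.24939683]]
```

View pics/fin.png

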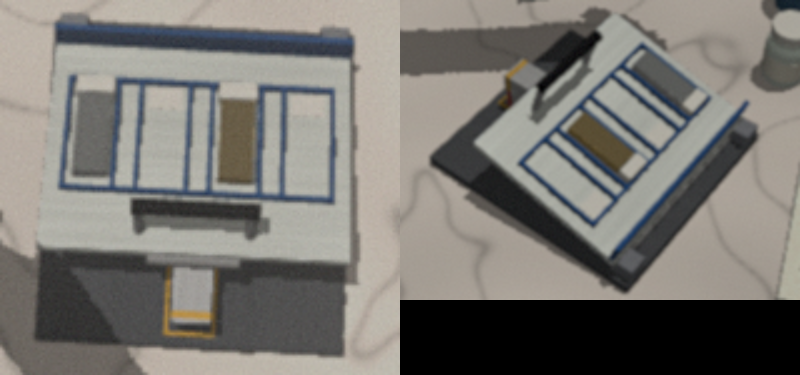

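The plate rests on the stack: the bar is at row 248, as expected for 0.279 rad. The two blocks are inside the outline and both cases lie in their compartments, caps towards the hinge.

```bash
python3 -c "
from station import manip
print(manip.job_done())"
```

```text
the job is handed in; nothing more can be done
None
```

The job is handed in, with no verdict returned: the two cases present (brass and steel) lie in their own compartments, caps to the hinge, and the plate rests on both setting blocks at about 0.279 rad, judged from the camera.

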